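# Close and lock the bone-fixator compression frame

## Robot

A 6-joint arm with a two-finger parallel gripper is mounted at the origin on the work surface. World frame = base frame: x ahead of the robot, y to its left, z up, the work surface at z = 0. Lengths are in m, angles in rad, forces in N, time in s.
With the tool pointing down it reaches from about 0.35 to 0.975 m from the base axis. Payload 4.9 kg.
Tool frame: the origin (TCP) lies on the front face of the gripper's body, between the roots of the fingers; the fingertips stand 73 mm ahead of it and the grasp point (between the pads) lies 54 mm ahead of it (tip_extent is the distance from the TCP to the fingertips, in m); y points along the fingers, x is the direction in which the jaws open and shut, and the axes are right-handed (so a half turn about y gives the same grasp; the last joint's range is limited). The gripper opens to 85 mm and grips with 20 to 120 N. Pads are 22 mm wide; open, the fingers measure 114 mm over their backs; the gripper's body (76 mm by 85 mm) begins 54 mm behind the grasp point. The pads swing forward as they close: fully open they stand 13 mm farther back than shut.
Start: joints at [1.04, 0.053, 1.613, -0, 1.476, -0.119], TCP at [0.25, 0.573, 0.304] pointing down, gripper open.
Joint ranges: [-3.01, 3.01], [-1.01, 2.22], [0.06, 2.58], [-1.02, 4.17], [0.09, 2.62], [-3.14, 3.14]. Speed limits (rad/s): [2.57, 2.57, 3.14, 3.14, 3.14, 3.14].

## Interface

Orientations are given as a unit quaternion [w, x, y, z].
In Python, from plant import state, grab_frame, camera_info, job_done, tip_extent gives the robot as it stands.
- The arm moves only by the tool carry_out, never from a script. Its argument "rows" is a list that holds one entry, the list of rows, each a list of 7 numbers: the turn, a rotation vector about the world's x, y, z as a fraction of full scale, then the shift along the world's x, y, z as a fraction of full scale, then the finger opening in mm, from 0 to 85.4. A call has 1 to 5 rows; each row shifts and turns the commanded pose from where the row before left it; what a row does not reach is not made up. Full scale, the value 1, is 40 mm for a shift and 4 degrees for a turn. A row lasts 1/10 s, in which the tool goes at most 50 mm and 8.59 degrees, less where a joint would pass 70% of its speed; a pose out of reach is approached as far as the arm can. A call with a number of a shift or a turn outside -1 to 1 is refused whole. A call with a gripper value outside its range is refused whole. The fingers move at their own pace and stop on an object; the grip force is fixed at half the most. Time passes only in rows, so rows that do not move let the fingers close. It gives the time, the measured TCP pose, the force and the opening at its end, in the units of the state.
- state(): the state, without advancing time (a new reading comes with each control period).
- grab_frame(name): name is "scene" or "side" or "wrist"; returns the picture (480x640x3 uint8, blue, green, red); there is no depth.
- camera_info(name): a dict with "intrinsics" (3x3 intrinsics, pixels), "xyz" and "rotation" of the camera in the world; the wrist camera has in their place "tool_from_camera" (4x4, takes a point from camera to tool coordinates, whose origin is the TCP and whose axes are the tool frame's). Camera axes: x right, y down, z forward; pixel columns grow to the right and rows downward; lengths in m; the calibration is good to about 2 mm. A picture is of the moment at which its call begins: read the wrist's pose just before it. camera_info takes no time and is no camera call.
- job_done(): hands the job in, once; it reports no verdict.
The state is a dict: "time": time; "joint_pos": joint angles; "joint_vel": joint speeds; "joint_efforts": joint torques, N m; "tool_pos": TCP position; "tool_rot": TCP orientation; "contact_force": force on the tool from outside, world axes, zero at the start; "ft_torque": the same for the moment, N m; "gripper_width": opening from 0.0 (shut) to 1.0 (fully open).
Only numpy, scipy, OpenCV 4.12 (cv2) and the standard library are available. Lean on these libraries where they do the work, as an engineer would, in place of code of your own. Each camera call takes 0.05 s, during which the arm holds its last target.

## Task

Lift both orange transport clips out of the compression frame and lay them in the steel tray, then turn the turnbuckle sleeve by its bars, tops away from the robot, until both end blocks are drawn fully home against the stop. Then lock the frame: push every pin that is in the caddy all the way down into the opening bordered in its own colour. Leave the other things on the table where they are.

Things in the scene. Friction and masses are not known exactly. Their poses are not given: they have to be found in the camera images.
- frame: the compression frame's aluminium base, 100 (x) x 276 (y) x 16 mm, fixed to the table; origin in the middle of its underside on the table, z up, y along the turnbuckle, x across it towards the table's far side. On it slide two grey end blocks, left_end (+y) and right_end (-y), joined by the turnbuckle sleeve
- left_end: grey end block at the frame's +y end; origin 18 mm above the table, below the middle between its two openings, 87 mm from the frame's middle when home, up to 111 mm when slack. Flange 90 (x) x 36 (y) mm, top 34 mm above the table, with two vertical openings at x -28 and +28 mm; inboard of it an upright 44 (x) x 14 (y) mm, outer face 34 mm from the openings' line, 78 mm above the table
- right_end: grey end block at the frame's -y end; origin 18 mm above the table, below the middle between its two openings, 87 mm from the frame's middle when home, up to 111 mm when slack. Flange 90 (x) x 36 (y) mm, top 34 mm above the table, with two vertical openings at x -28 and +28 mm; inboard of it an upright 44 (x) x 14 (y) mm, outer face 34 mm from the openings' line, 78 mm above the table
- sleeve_axis (a point): middle of the turnbuckle sleeve, on its level axis (the frame's y), 62 mm above the table; fixed to the frame. The sleeve is a steel tube 24 mm across (29 at its brass ends, 34 at the blue middle band), 70 mm long (y -35 to 35), with four radial steel bars 8 mm thick in the middle plane (y = 0), 90 degrees apart, their tips 52 mm from the axis
- sleeve (a joint): turn of the sleeve, rad: 0 = slack, 12.57 (two turns) = home, a hard stop. Grows as the upper bars are pushed to the frame's +x. Bars stand at 45 degrees + this turn + multiples of 90 from straight up, positive leaning to +x (an X at 0 and 12.57). Stays where left; takes 0.1 N m (3 N at a bar). Each end block draws in 1.91 mm per rad, 24 mm in all
- opening_blue (a point): centre of the mouth (flange top, 34 mm above the table) of the blue-bordered opening in left_end (frame x -28 mm): a vertical hole 12 mm across through the 16 mm flange, moving with the end block. Only when the sleeve is home does a 14 mm hole in the base lie under it; until then the base blocks the pin
- opening_yellow (a point): centre of the mouth (flange top, 34 mm above the table) of the yellow-bordered opening in left_end (frame x +28 mm): a vertical hole 12 mm across through the 16 mm flange, moving with the end block. Only when the sleeve is home does a 14 mm hole in the base lie under it; until then the base blocks the pin
- opening_red (a point): centre of the mouth (flange top, 34 mm above the table) of the red-bordered opening in right_end (frame x -28 mm): a vertical hole 12 mm across through the 16 mm flange, moving with the end block. Only when the sleeve is home does a 14 mm hole in the base lie under it; until then the base blocks the pin
- opening_green (a point): centre of the mouth (flange top, 34 mm above the table) of the green-bordered opening in right_end (frame x +28 mm): a vertical hole 12 mm across through the 16 mm flange, moving with the end block. Only when the sleeve is home does a 14 mm hole in the base lie under it; until then the base blocks the pin
- clip_left: orange transport clip standing on the base astride the bare thread between sleeve and left_end, which it keeps from closing. 16 (y) x 36 (x) x 102 mm high: two legs 56 mm high, slot of 14 mm between, a bridge, and on top, the upper 32 mm, a grip 18 (x) x 16 (y) mm. Origin on its middle line, 50 mm above its feet, z up; 60 g, lifts straight up
- clip_right: orange transport clip standing on the base astride the bare thread between sleeve and right_end, which it keeps from closing. 16 (y) x 36 (x) x 102 mm high: two legs 56 mm high, slot of 14 mm between, a bridge, and on top, the upper 32 mm, a grip 18 (x) x 16 (y) mm. Origin on its middle line, 50 mm above its feet, z up; 60 g, lifts straight up
- pin_blue: locking pin with blue round head: steel shank 8 mm across, 30 mm long with round tip, head 18 mm across and 36 mm high above it. Origin at the tip of the shank, z towards the head (head from z = 30 to 66 mm); 35 g. Starts upright in the caddy; when seated, the head rests on the flange, the tip 4 mm above the table. May be absent
- pin_yellow: locking pin with yellow round head: steel shank 8 mm across, 30 mm long with round tip, head 18 mm across and 36 mm high above it. Origin at the tip of the shank, z towards the head (head from z = 30 to 66 mm); 35 g. Starts upright in the caddy; when seated, the head rests on the flange, the tip 4 mm above the table. May be absent
- pin_red: locking pin with red round head: steel shank 8 mm across, 30 mm long with round tip, head 18 mm across and 36 mm high above it. Origin at the tip of the shank, z towards the head (head from z = 30 to 66 mm); 35 g. Starts upright in the caddy; when seated, the head rests on the flange, the tip 4 mm above the table. May be absent
- pin_green: locking pin with green round head: steel shank 8 mm across, 30 mm long with round tip, head 18 mm across and 36 mm high above it. Origin at the tip of the shank, z towards the head (head from z = 30 to 66 mm); 35 g. Starts upright in the caddy; when seated, the head rests on the flange, the tip 4 mm above the table. May be absent
- caddy: loose grey pin caddy, 60 (x) x 210 (y) x 34 mm high, about 1 kg, with four holes 12 mm across in a row along its y at -78, -26, 26 and 78 mm; origin in the middle of its underside
- tray: loose open steel tray, 170 (x) x 190 (y) x 45 mm high, walls 4 mm, about 0.7 kg; origin in the middle of its underside; empty at the start
- spanner: steel open-ended spanner, 150 mm, lying on the table between robot and frame; bystander, origin at its underside (for the spanner, near its middle)
- cup: steel cup, 72 mm across, 75 mm high; bystander, origin in the middle of its underside
- oil_bottle: white bottle with blue cap, 52 mm across, 120 mm high; bystander, origin in the middle of its underside
- spare_clamp: steel clamp block 34 x 45 x 22 mm with a stud; bystander, origin in the middle of its underside
- spare_ring: flat aluminium ring, 90 mm across, 10 mm thick; bystander, origin in the middle of its underside
There are look-alikes about, which are no part of the job. Several things look just like the pin_blue: the one meant starts farthest from the robot's base.

How it is judged:
By the outcome, as a careful person would: the job done as asked, in the order asked, and still so for the second after the job is handed in, with the robot touching nothing.
Of pin_blue, pin_yellow, pin_red, pin_green only 2 to 4 are there at a start; the rules pass over those that are not, and their reading is None.
At some moment in a run one of caddy, tray may be knocked a few centimetres aside while the robot is not near it.
It also fails if it takes over 210 s, if anything falls off the work surface, if the arm or the gripper's body presses on something with over 40 N, if the wrist force passes 120 N, or if a joint passes its speed limit or range.

## Working session

There is one attempt and no reset: what is moved stays moved. The work goes in short steps, Python scripts to look and compute and a tool call to move; the robot and the scene stay as the last step left them, time stands still between calls to the robot, and variables do not carry over. Pictures are saved under pics/ and viewed, and the job is handed in when it is done.

Besides the shell and the picture viewer there is one more tool, called as name([rows], argument=value, ...), one row to a line, values as JSON. carry_out: Moves the arm, as the interface text tells. Shift numbers are shares of 40 mm and turn numbers shares of 4 degrees, none past 1 either way. Its arguments: {"type":"object","properties":{"rows":{"type":"array"}},"required":["rows"]}

```bash
ls; mkdir -p pics; python3 - <<'E'
from plant import *
import cv2
print(state())
for n in ["scene","side","wrist"]:
    print(n,camera_info(n)); cv2.imwrite(f"pics/{n}0.png",grab_frame(n))
print(tip_extent() if callable(tip_extent) else tip_extent)
E
```

```text
pics
{'time': 0.0, 'joint_pos': array([ 1.03997957e+00,  5.33749701e-02,  1.61431061e+00,  1.05412343e-05,
        1.47596600e+00, -1.19002280e-01]), 'joint_vel': array([-0.00105116,  0.00078632,  0.00193454,  0.00090664,  0.00144192,
       -0.00055057]), 'joint_efforts': array([-9.32474832e-04, -3.93717992e+01, -3.70159185e+01, -1.92567295e-04,
        7.33432593e-03,  1.28542510e-05]), 'tool_pos': array([0.24992863, 0.57233785, 0.3026417 ]), 'tool_rot': array([-0.59134533,  0.59198565,  0.38655602, -0.38786355]), 'contact_force': array([-0.42878834,  0.52729687,  0.1945342 ]), 'ft_torque': array([ 0.00399715, -0.01067439,  0.00611469]), 'gripper_width': 1.0024831005358625}
scene {'intrinsics': array([[478.57841912,   0.        , 320.48526101],
       [  0.        , 478.57841912, 236.19181934],
       [  0.        ,   0.        ,   1.        ]]), 'xyz': array([1.08982642, 0.51975117, 0.84648965]), 'rotation': array([-0.14167375,  0.36696775,  0.85135922, -0.34706007])}
side {'intrinsics': array([[559.23510193,   0.        , 313.99046042],
       [  0.        , 559.23510193, 235.86698336],
       [  0.        ,   0.        ,   1.        ]]), 'xyz': array([ 0.46716093, -0.92830936,  0.79103523]), 'rotation': array([-0.44694032,  0.89221684, -0.06179631,  0.01935658])}
wrist {'intrinsics': array([[400.32779112,   0.        , 320.51630335],
       [  0.        , 400.32779112, 236.15169069],
       [  0.        ,   0.        ,   1.        ]]), 'tool_from_camera': array([[ 9.99999863e-01,  5.01038178e-04,  1.52720786e-04,
        -1.26815367e-04],
       [-1.23258664e-06, -2.89313308e-01,  9.57234459e-01,
        -6.95926097e-02],
       [ 5.23795165e-04, -9.57234328e-01, -2.89313268e-01,
         7.43206560e-02],
       [ 0.00000000e+00,  0.00000000e+00,  0.00000000e+00,
         1.00000000e+00]])}
0.0726
```

View pics/scene0.png

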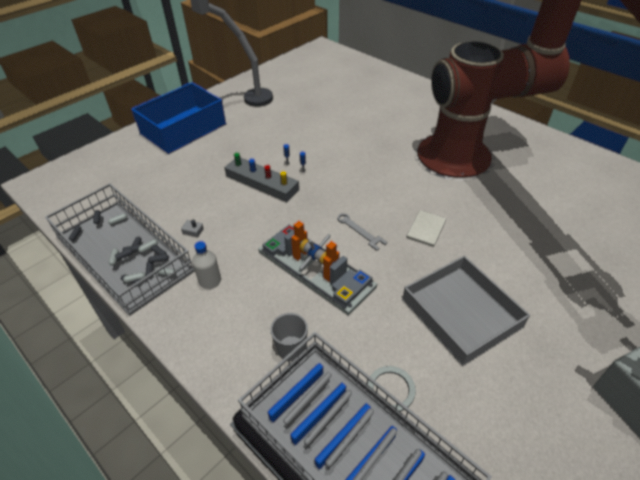

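View pics/side0.png

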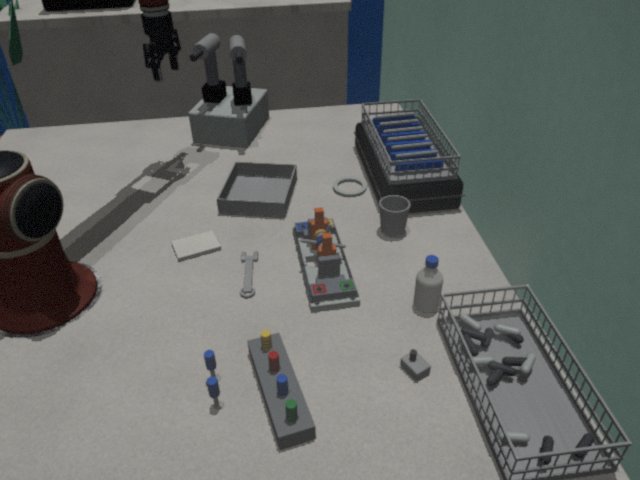

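View pics/wrist0.png

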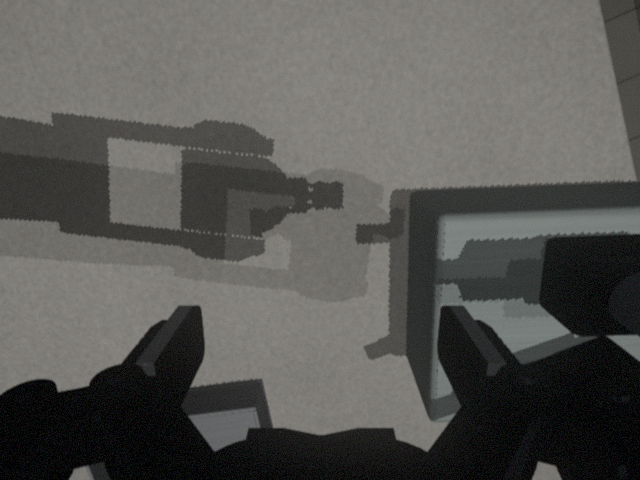

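```bash
cat > h.py <<'E'
import numpy as np, cv2
from scipy.spatial.transform import Rotation as R
from plant import *
def rot(q): q=np.asarray(q); return R.from_quat([q[1],q[2],q[3],q[0]]).as_matrix()
def cam(n,st=None):
    c=camera_info(n);K=c['intrinsics']
    if n=='wrist':
        st=st or state(); T=c['tool_from_camera'];Rt=rot(st['tool_rot'])
        return K,Rt@T[:3,:3],Rt@T[:3,3]+st['tool_pos']
    return K,rot(c['rotation']),np.array(c['xyz'])
def ray(C,uv):
    K,Rm,o=C; d=Rm@np.linalg.inv(K)@np.array([uv[0],uv[1],1.]); return o,d/np.linalg.norm(d)
def plane(C,uv,z):
    o,d=ray(C,uv); return o+d*(z-o[2])/d[2]
def proj(C,p):
    K,Rm,o=C; q=K@(Rm.T@(np.asarray(p)-o)); return q[:2]/q[2]
def tri(C1,a,C2,b):
    o1,d1=ray(C1,a);o2,d2=ray(C2,b)
    A=np.stack([d1,-d2],1); s=np.linalg.lstsq(A,o2-o1,rcond=None)[0]
    p,q=o1+s[0]*d1,o2+s[1]*d2
    return (p+q)/2,np.linalg.norm(p-q)
HUE={'orange':(5,14),'yellow':(20,33),'green':(45,85),'blue':(100,128),'red':(172,184)}
def blobs(im,c,smin=110,vmin=50,amin=8):
    h=cv2.cvtColor(im,cv2.COLOR_BGR2HSV);lo,hi=HUE[c];H=h[...,0].astype(int)
    if c=='red': m=((H>=172)|(H<=4))
    else: m=(H>=lo)&(H<=hi)
    m=(m&(h[...,1]>=smin)&(h[...,2]>=vmin)).astype(np.uint8)
    n,l,s,ce=cv2.connectedComponentsWithStats(m)
    return [(tuple(np.round(ce[i],1)),tuple(s[i])) for i in range(1,n) if s[i,4]>=amin],l
def rep():
    s=state(); print('t',round(s['time'],2),'p',np.round(s['tool_pos'],4),'q',np.round(s['tool_rot'],3),'F',np.round(s['contact_force'],1),'w',round(s['gripper_width'],3))
    Rt=rot(s['tool_rot']); print('grasp',np.round(s['tool_pos']+.054*Rt[:,1],4),'open axis',np.round(Rt[:,0],3),'finger',np.round(Rt[:,1],3)); return s
E
python3 - <<'E'
from h import *
for n,(x,y,w,h) in {'scene':(215,130,180,190),'side':(195,190,190,260)}.items():
    im=cv2.imread(f'pics/{n}0.png')
    cv2.imwrite(f'pics/{n}0c.png',cv2.resize(im[y:y+h,x:x+w],None,fx=600/h if n=='side' else 3.1,fy=600/h if n=='side' else 3.1,interpolation=cv2.INTER_CUBIC))
    for c in HUE:
        for b in blobs(im,c)[0]:
            u,v=b[0]
            if x<u<x+w and y<v<y+h: print(n,c,b[0],b[1])
rep()
E
```

```text
scene orange (np.float64(297.6), np.float64(239.0)) (np.int32(291), np.int32(221), np.int32(16), np.int32(39), np.int32(369))
scene orange (np.float64(329.5), np.float64(258.5)) (np.int32(323), np.int32(241), np.int32(16), np.int32(40), np.int32(337))
scene yellow (np.float64(283.1), np.float64(177.0)) (np.int32(280), np.int32(171), np.int32(7), np.int32(14), np.int32(72))
scene yellow (np.float64(303.2), np.float64(243.3)) (np.int32(300), np.int32(239), np.int32(8), np.int32(11), np.int32(42))
scene yellow (np.float64(321.6), np.float64(257.6)) (np.int32(319), np.int32(253), np.int32(7), np.int32(10), np.int32(28))
scene yellow (np.float64(344.4), np.float64(292.7)) (np.int32(337), np.int32(286), np.int32(16), np.int32(14), np.int32(109))
scene green (np.float64(236.7), np.float64(156.2)) (np.int32(235), np.int32(153), np.int32(4), np.int32(8), np.int32(24))
scene green (np.float64(272.5), np.float64(243.8)) (np.int32(266), np.int32(239), np.int32(14), np.int32(10), np.int32(51))
scene blue (np.float64(285.9), np.float64(149.2)) (np.int32(284), np.int32(145), np.int32(5), np.int32(1
[... 1812 characters left out ...]
nt32(8), np.int32(8), np.int32(51))
side blue (np.float64(281.5), np.float64(378.3)) (np.int32(277), np.int32(374), np.int32(10), np.int32(9), np.int32(73))
side blue (np.float64(211.6), np.float64(380.6)) (np.int32(207), np.int32(376), np.int32(10), np.int32(10), np.int32(71))
side red (np.float64(318.9), np.float64(288.3)) (np.int32(313), np.int32(284), np.int32(13), np.int32(9), np.int32(53))
side red (np.float64(273.0), np.float64(354.9)) (np.int32(269), np.int32(351), np.int32(9), np.int32(9), np.int32(63))
t 0.15 p [0.25   0.5724 0.3029] q [-0.591  0.592  0.387 -0.388] F [ 0.2  0.2 -0.3] w 0.998
grasp [0.2499 0.5724 0.2489] open axis [ 0.4    0.916 -0.002] finger [-0.001 -0.001 -1.   ]
```

```bash
python3 -c "print(1)"
```

```text
1
```

```bash
python3 - <<'E'
from h import *
S,D=cam('scene'),cam('side')
def P(n,*a): print(n,np.round(a[0],4), *[np.round(x,4) for x in a[1:]])
ho={'blue':((360.8,277.2),),'yellow':((344.4,292.7),),'red':((286.9,229.3),),'green':((272.5,243.8),)}
pts={}
for k,v in ho.items():
    pts[k]=plane(S,v[0],.034); P('open '+k,pts[k])
P('open red side',plane(D,(318.9,288.3),.034))
P('green side appr', plane(D,(346.5,285.5),.034))
for k,a,b in [('yellow',(283.1,177),(265.2,333.7)),('red',(267.2,170.5),(273,354.9)),('blue',(251.8,164.3),(281.5,378.3)),('green',(236.7,156.2),(290.6,403.6)),('b2',(285.9,149.2),(211.6,380.6)),('b3',(302.2,156.6),(208.5,353.8))]:
    P('pin '+k,*tri(S,a,D,b))
# clip top centers
E
```

```text
open blue [0.5594 0.1195 0.034 ]
open yellow [0.6152 0.1215 0.034 ]
open red [ 0.5676 -0.1054  0.034 ]
open green [ 0.6233 -0.0954  0.034 ]
open red side [ 0.5679 -0.1     0.034 ]
green side appr [ 0.624  -0.1001  0.034 ]
pin yellow [ 0.4559 -0.2328  0.0592] 0.0037
pin red [ 0.4661 -0.2835  0.0592] 0.0034
pin blue [ 0.4762 -0.3344  0.0587] 0.0029
pin green [ 0.4851 -0.3879  0.0628] 0.0006
pin b2 [ 0.3629 -0.3204  0.0554] 0.0042
pin b3 [ 0.3566 -0.2622  0.0558] 0.0041
```

View pics/scene0c.png

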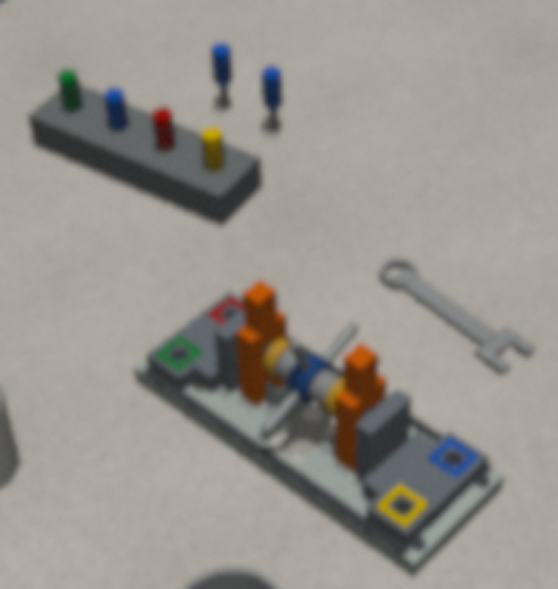

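View pics/side0c.png

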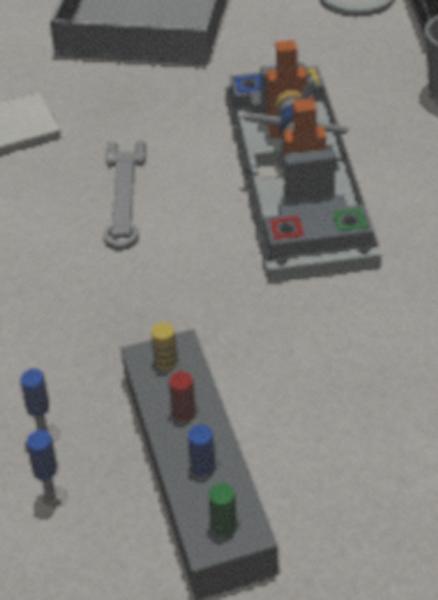

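carry_out([
  [[0,0,-1,0.53,-0.81,0.08,60],[0,0,-1,0.53,-0.81,0.08,60],[0,0,-1,0.53,-0.81,0.08,60],[0,0,-1,0.53,-0.81,0.08,60],[0,0,-1,0.53,-0.81,0.08,60]],
])

```text
time: 0.65
tool_pos: [0.3566, 0.4093, 0.3196]
tool_rot: [-0.65, 0.65, 0.278, -0.278]
contact_force: [0.8, 0.5, 0.5]
gripper_width: 0.702
```

```bash
python3 - <<'E'
from h import *
rep()
im=cv2.imread('pics/scene0.png')[240:370,390:540]
cv2.imwrite('pics/tray0.png',cv2.resize(im,None,fx=4,fy=4,interpolation=cv2.INTER_CUBIC))
E
```

```text
t 0.65 p [0.3566 0.4093 0.3196] q [-0.65   0.65   0.278 -0.278] F [0.8 0.5 0.5] w 0.702
grasp [0.3566 0.4093 0.2656] open axis [ 0.691  0.722 -0.   ] finger [-0. -0. -1.]
```

View pics/tray0.png

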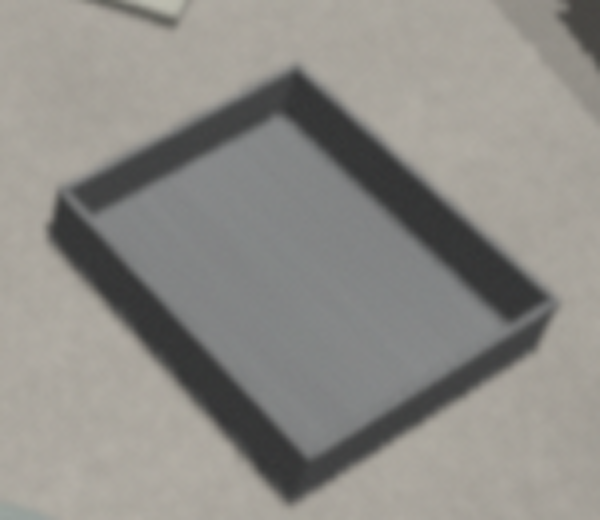

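carry_out([
  [[0,0,-1,0.53,-0.81,0.08,60],[0,0,-1,0.53,-0.81,0.08,60],[0,0,-1,0.53,-0.81,0.08,60],[0,0,-1,0.53,-0.81,0.08,60],[0,0,-1,0.53,-0.81,0.08,60]],
])

```text
time: 1.15
tool_pos: [0.4626, 0.2472, 0.3358]
tool_rot: [0.689, -0.689, -0.16, 0.161]
contact_force: [-0.3, 0.1, 0.1]
gripper_width: 0.703
```

carry_out([
  [[0,0,-1,0.53,-0.81,0.08,60],[0,0,-1,0.53,-0.81,0.08,60],[0,0,-1,0.53,-0.81,0.08,60],[0,0,-1,0.53,-0.81,0.08,60],[0,0,-1,0.53,-0.81,0.08,60]],
])

```text
time: 1.65
tool_pos: [0.5687, 0.0852, 0.3517]
tool_rot: [0.706, -0.706, -0.038, 0.039]
contact_force: [0.1, -0.1, 0.2]
gripper_width: 0.704
```

carry_out([
  [[0,0,-1,0.53,-0.81,0.08,60],[0,0,0,0,0,0,60]],
])

```text
time: 1.85
tool_pos: [0.5909, 0.0508, 0.3548]
tool_rot: [-0.707, 0.707, 0.013, -0.013]
contact_force: [0.4, -0.4, -0.8]
gripper_width: 0.701
```

```bash
python3 - <<'E'
from h import *
S=cam('scene')
for p in [(463.75,256.3),(406.3,287.5),(466.3,355),(528.8,315.5)]: print(np.round(plane(S,p,.045),4))
s=rep(); im=grab_frame('wrist'); C=cam('wrist',s); cv2.imwrite('pics/w1.png',im)
for c in HUE:
    for b in blobs(im,c,amin=30)[0]: print(c,b[0],[int(x) for x in b[1]],np.round(plane(C,b[0],.034),4))
E
```

```text
[0.3647 0.2535 0.045 ]
[0.5225 0.2128 0.045 ]
[0.5747 0.39   0.045 ]
[0.4131 0.4329 0.045 ]
t 1.85 p [0.5909 0.0508 0.3548] q [-0.707  0.707  0.013 -0.013] F [ 0.4 -0.4 -0.8] w 0.701
grasp [0.5909 0.0508 0.3008] open axis [0.999 0.036 0.   ] finger [ 0.    -0.001 -1.   ]
orange (np.float64(318.3), np.float64(196.6)) [297, 180, 43, 35, 1176] [0.5883 0.047  0.034 ]
orange (np.float64(318.8), np.float64(296.8)) [299, 263, 40, 59, 1359] [ 0.5926 -0.0615  0.034 ]
yellow (np.float64(348.6), np.float64(120.4)) [335, 106, 28, 30, 474] [0.6141 0.1204 0.034 ]
yellow (np.float64(318.7), np.float64(216.3)) [304, 211, 29, 8, 73] [0.5894 0.027  0.034 ]
yellow (np.float64(319.3), np.float64(272.7)) [304, 264, 29, 15, 199] [ 0.5922 -0.0338  0.034 ]
green (np.float64(344.9), np.float64(327.6)) [333, 318, 24, 20, 233] [ 0.6225 -0.0974  0.034 ]
blue (np.float64(288.4), np.float64(120.6)) [275, 107, 28, 29, 481] [0.5577 0.1182 0.034 ]
blue (np.float64(312.8), np.float64(243.9)) [304, 237, 15, 15, 75] [ 0.5844 -0.0024  0.034 ]
red (np.float64(293.3), np.float64(328.4)) [282, 317, 24, 22, 274] [ 0.5661 -0.1005  0.034 ]
```

View pics/w1.png

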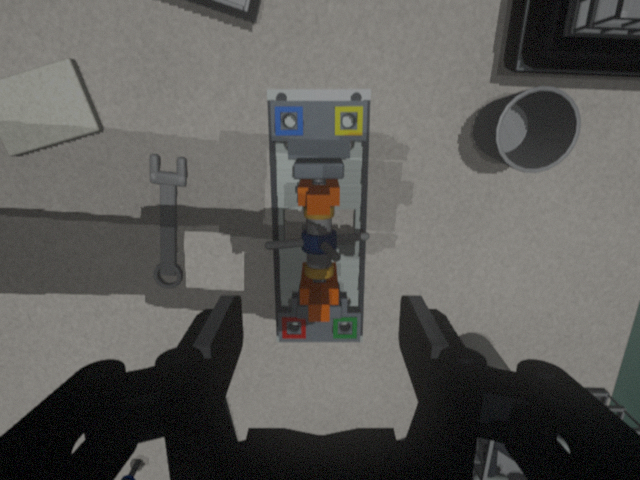

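```bash
python3 - <<'E'
from h import *
C=cam('wrist'); im=cv2.imread('pics/w1.png')
x0,y0=270,160;f=4
big=cv2.resize(im[y0:y0+180,x0:x0+100],None,fx=f,fy=f,interpolation=cv2.INTER_CUBIC)
c=np.array([.5901,.0102]);ey=np.array([-.038,.9993]);ex=np.array([.9993,.038])
for sy in (.049,-.049):
  for z in (.086,.118):
    q=[]
    for a,b in [(-1,-1),(1,-1),(1,1),(-1,1)]:
        p=c+ey*(sy+b*.008)+ex*a*.009; q.append((proj(C,[*p,z])-[x0,y0]+.5)*f)
    cv2.polylines(big,[np.int32(q)],True,(0,255,0) if z>.1 else (255,255,0),1)
cv2.imwrite('pics/ov1.png',big[:590])
E
```

```text
(no output)
```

View pics/ov1.png

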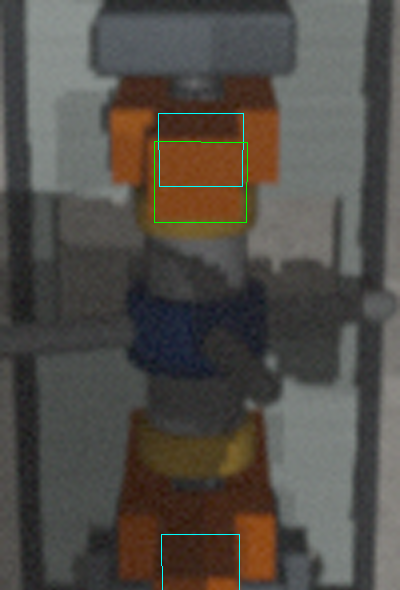

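carry_out([
  [[0,0,0,-0.03,0.1,-0.9,45],[0,0,0,-0.03,0.1,-0.9,45],[0,0,0,0,0,-0.9,45],[0,0,0,0,0,-0.8,45],[0,0,0,0,0,0,45]],
])

```text
time: 2.4
tool_pos: [0.5831, 0.0635, 0.2088]
tool_rot: [0.707, -0.707, -0.011, 0.02]
contact_force: [-0.9, -1.1, -0.2]
gripper_width: 0.531
```

```bash
python3 - <<'E'
from h import *
s=rep(); im=grab_frame('wrist'); cv2.imwrite('pics/w2.png',im);im=grab_frame('side'); cv2.imwrite('pics/s2.png',cv2.resize(im[180:320,240:400],None,fx=4,fy=4))
E
```

```text
t 2.4 p [0.5831 0.0635 0.2088] q [ 0.707 -0.707 -0.011  0.02 ] F [-0.9 -1.1 -0.2] w 0.531
grasp [0.5824 0.0636 0.1548] open axis [ 0.999  0.044 -0.012] finger [-0.012  0.001 -1.   ]
```

View pics/w2.png

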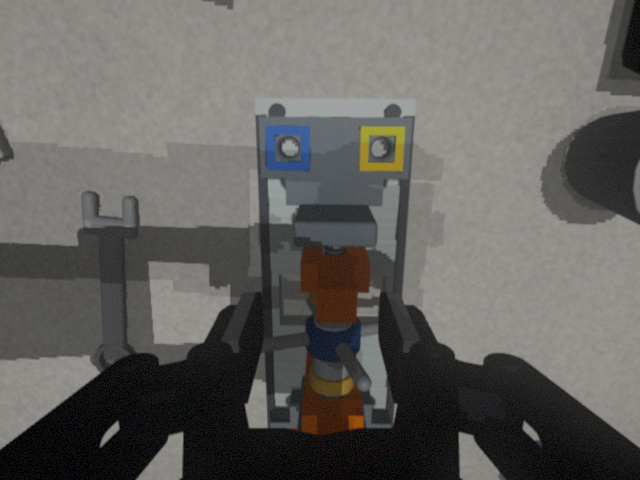

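View pics/s2.png

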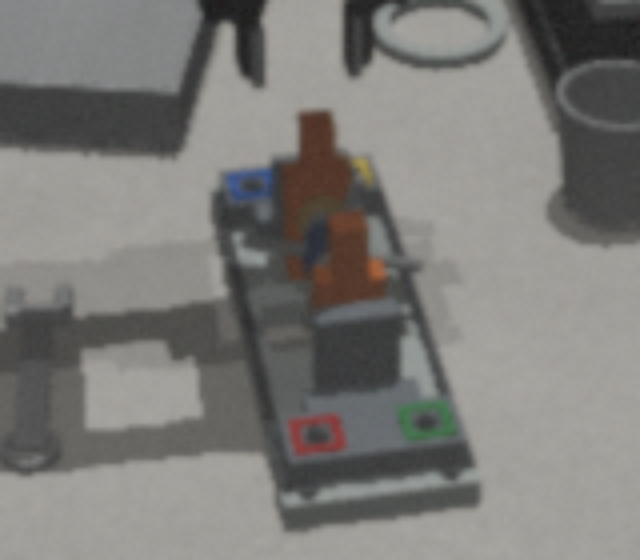

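carry_out([
  [[0,0,0,0,0,0,45],[0,0,0,0,0,0,45]],
])

```text
time: 2.7
tool_pos: [0.5882, 0.0625, 0.218]
tool_rot: [-0.707, 0.707, 0.017, -0.013]
contact_force: [0.4, 0.2, 0.3]
gripper_width: 0.53
```

carry_out([
  [[0,0,0,0,-0.08,-0.5,45],[0,0,0,0,0,-0.5,45],[0,0,0,0,0,-0.4,45],[0,0,0,0,0,0,45],[0,0,0,0,0,0,45]],
])

```text
time: 3.2
tool_pos: [0.5872, 0.0592, 0.1597]
tool_rot: [0.707, -0.707, -0.015, 0.015]
contact_force: [0.2, 0.4, 0.5]
gripper_width: 0.527
```

```bash
python3 - <<'E'
from h import *
s=rep(); im=grab_frame('wrist'); cv2.imwrite('pics/w3.png',im)
E
```

```text
t 3.2 p [0.5872 0.0592 0.1597] q [ 0.707 -0.707 -0.015  0.015] F [0.2 0.4 0.5] w 0.527
grasp [0.5873 0.0592 0.1057] open axis [0.999 0.042 0.   ] finger [ 0.  0. -1.]
```

View pics/w3.png

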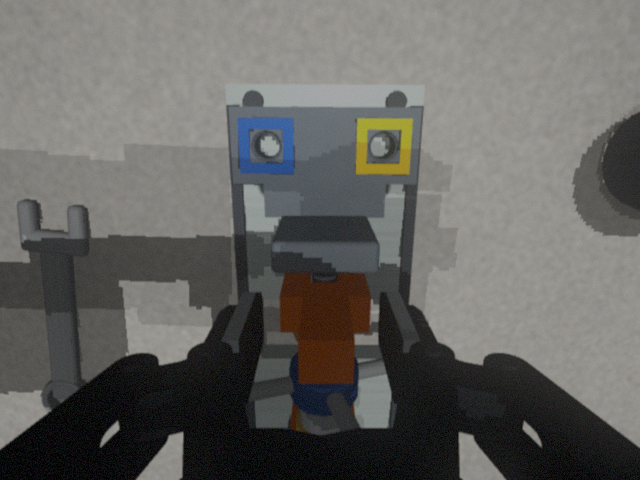

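carry_out([
  [[0,0,0,0.02,0,-0.05,10],[0,0,0,0,0,0,10],[0,0,0,0,0,0,10],[0,0,0,0,0,0,10]],
])

```text
time: 3.65
tool_pos: [0.5887, 0.0591, 0.1592]
tool_rot: [-0.707, 0.707, 0.016, -0.014]
contact_force: [-1.5, -0.2, 5.6]
gripper_width: 0.194
```

```bash
python3 - <<'E'
from h import *
rep()
E
```

```text
t 3.65 p [0.5887 0.0591 0.1592] q [-0.707  0.707  0.016 -0.014] F [-1.5 -0.2  5.6] w 0.194
grasp [0.5888 0.0591 0.1052] open axis [0.999 0.042 0.002] finger [ 0.002 -0.    -1.   ]
```

carry_out([
  [[0,0,0,0,0,0.5,10],[0,0,0,0,0,0.9,10],[0,0,0,0,0,0.9,10],[0,0,0,0,0,0.9,10],[0,0,0,0,0,0.5,10]],
])

```text
time: 4.15
tool_pos: [0.5887, 0.0592, 0.3095]
tool_rot: [-0.707, 0.707, 0.017, -0.013]
contact_force: [0.4, -0.8, -0.7]
gripper_width: 0.202
```

```bash
python3 - <<'E'
from h import *
s=rep(); im=grab_frame('side'); cv2.imwrite('pics/s3.png',im)
E
```

```text
t 4.15 p [0.5887 0.0592 0.3095] q [-0.707  0.707  0.017 -0.013] F [ 0.4 -0.8 -0.7] w 0.202
grasp [0.589  0.0592 0.2555] open axis [0.999 0.042 0.006] finger [ 0.006 -0.    -1.   ]
```

View pics/s3.png

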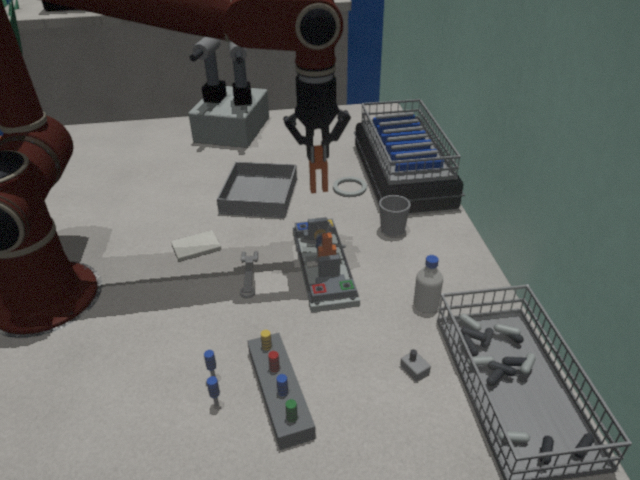

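carry_out([
  [[0,0,-0.94,-0.41,0.61,0,10],[0,0,-0.94,-0.41,0.61,0,10],[0,0,-0.94,-0.41,0.61,0,10],[0,0,-0.94,-0.41,0.61,0,10],[0,0,-0.94,-0.41,0.61,0,10]],
])

```text
time: 4.7
tool_pos: [0.5048, 0.1819, 0.3041]
tool_rot: [-0.7, 0.7, -0.102, 0.102]
contact_force: [0.2, 0.1, -1.0]
gripper_width: 0.201
```

carry_out([
  [[0.96,-0.28,0,-0.41,0.61,0,10],[0.96,-0.28,0,-0.41,0.61,0,10],[0.96,-0.28,0,-0.41,0.61,0,10],[0.96,-0.28,0,-0.41,0.61,0,10],[0.96,-0.28,0,-0.41,0.61,0,10]],
])

```text
time: 5.2
tool_pos: [0.4228, 0.3039, 0.3043]
tool_rot: [0.811, -0.567, 0.082, -0.117]
contact_force: [0.6, -0.7, -1.3]
gripper_width: 0.205
```

carry_out([
  [[0.96,-0.28,0,0,0,-0.3,10],[0.96,-0.28,0,0,0,-0.3,10],[0.96,-0.28,0,0,0,-0.3,10],[0.96,-0.28,0,0,0,-0.3,10],[0.96,-0.28,0,0,0,-0.3,10]],
])

```text
time: 5.7
tool_pos: [0.4234, 0.3029, 0.2438]
tool_rot: [0.897, -0.417, 0.061, -0.129]
contact_force: [-0.6, 0.4, -0.3]
gripper_width: 0.199
```

```bash
python3 - <<'E'
from h import *
s=rep(); im=grab_frame('side'); cv2.imwrite('pics/s4.png',im[80:330,120:420].repeat(2,0).repeat(2,1));im=grab_frame('scene'); cv2.imwrite('pics/c4.png',im)
E
```

```text
t 5.7 p [0.4234 0.3029 0.2438] q [ 0.897 -0.417  0.061 -0.129] F [-0.6  0.4 -0.3] w 0.199
grasp [0.4331 0.3363 0.2025] open axis [ 0.959 -0.282 -0.002] finger [ 0.181  0.618 -0.765]
```

View pics/s4.png

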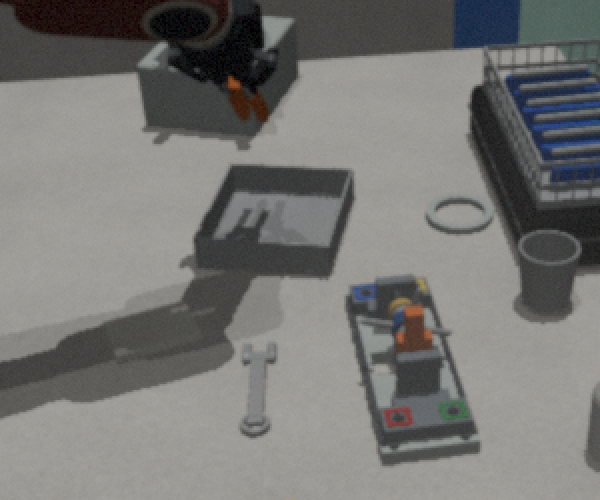

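View pics/c4.png

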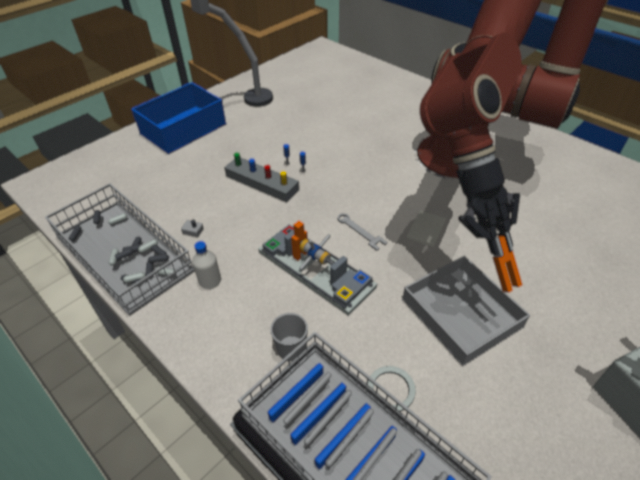

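carry_out([
  [[0,0,0,0,0,-0.8,10],[0,0,0,0,0,-0.8,10],[0,0,0,0,0,-0.8,10],[0,0,0,0,0,-0.4,10],[0,0,0,0,0,0,10]],
])

```text
time: 6.3
tool_pos: [0.4221, 0.3029, 0.1303]
tool_rot: [0.896, -0.42, 0.063, -0.127]
contact_force: [-1.0, -0.7, -1.7]
gripper_width: 0.2
```

carry_out([
  [[0,0,0,0,0,-0.1,10],[0,0,0,0,0,0,10]],
])

```text
time: 6.5
tool_pos: [0.4246, 0.3035, 0.1304]
tool_rot: [0.897, -0.418, 0.06, -0.129]
contact_force: [-0.5, 0.1, -1.2]
gripper_width: 0.201
```

```bash
python3 - <<'E'
from h import *
s=rep(); im=grab_frame('scene'); cv2.imwrite('pics/c5.png',cv2.resize(im[190:370,390:550],None,fx=3.3,fy=3.3))
E
```

```text
t 6.5 p [0.4246 0.3035 0.1304] q [ 0.897 -0.418  0.06  -0.129] F [-0.5  0.1 -1.2] w 0.201
grasp [0.4344 0.3368 0.0891] open axis [ 0.96  -0.281  0.   ] finger [ 0.181  0.617 -0.766]
```

View pics/c5.png

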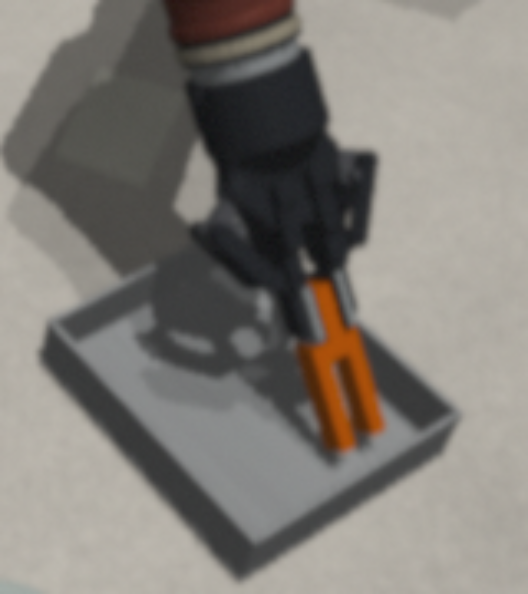

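carry_out([
  [[0,0,0,0,0,-0.12,10],[0,0,0,0,0,0,10],[0,0,0,0,0,0,10]],
])

```text
time: 6.85
tool_pos: [0.4238, 0.3032, 0.1245]
tool_rot: [0.897, -0.418, 0.061, -0.129]
contact_force: [-0.7, -0.1, -0.9]
gripper_width: 0.201
```

carry_out([
  [[0,0,0,0,0,-0.03,10],[0,0,0,0,0,0,40],[0,0,0,0,0,0,40],[0,0,0,0,0,0,40],[0,0,0,0,0,0,40]],
])

```text
time: 7.35
tool_pos: [0.4238, 0.3032, 0.1232]
tool_rot: [0.897, -0.418, 0.061, -0.129]
contact_force: [-0.0, 0.5, 0.6]
gripper_width: 0.468
```

```bash
python3 - <<'E'
from h import *
s=rep(); im=grab_frame('scene'); cv2.imwrite('pics/c6.png',cv2.resize(im[190:370,390:550],None,fx=3.3,fy=3.3))
E
```

```text
t 7.35 p [0.4238 0.3032 0.1232] q [ 0.897 -0.418  0.061 -0.129] F [-0.   0.5  0.6] w 0.468
grasp [0.4336 0.3365 0.0819] open axis [ 0.959 -0.282 -0.001] finger [ 0.18   0.617 -0.766]
```

View pics/c6.png

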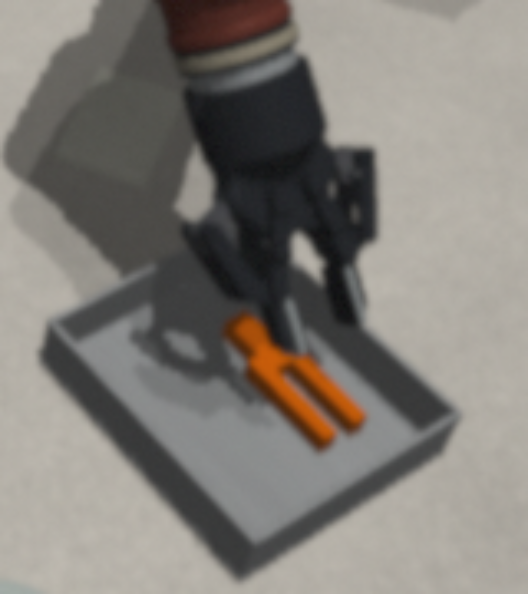

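carry_out([
  [[0,0,0,0,0,0.9,45],[0,0,0,0,0,0.9,45],[0,0,0,0,0,0.9,45],[-0.96,0.28,0,0.3,-0.6,0.4,45],[-0.96,0.28,0,0.4,-0.8,0,45]],
])

```text
time: 7.9
tool_pos: [0.4528, 0.2473, 0.2514]
tool_rot: [0.866, -0.48, 0.066, -0.125]
contact_force: [1.3, 0.7, 0.6]
gripper_width: 0.527
```

carry_out([
  [[-0.96,0.28,0,0.4,-0.8,0,45],[-0.96,0.28,0,0.4,-0.8,0,45],[-0.96,0.28,0,0.4,-0.8,0,45],[-0.96,0.28,0,0.4,-0.8,0,45],[-0.96,0.28,0,0.4,-0.8,0,45]],
])

```text
time: 8.4
tool_pos: [0.5324, 0.0857, 0.2473]
tool_rot: [0.768, -0.624, 0.09, -0.111]
contact_force: [0.4, 0.8, 0.2]
gripper_width: 0.526
```

carry_out([
  [[-0.96,0.28,0,0.4,-0.8,0,45],[-0.96,0.28,0,0.4,-0.8,0,45],[-0.96,0.28,0,0.4,-0.8,0,45],[0,0,0.94,0.4,-0.8,0,45],[0,0,0.94,0,0,0,45]],
])

```text
time: 8.9
tool_pos: [0.5972, -0.0439, 0.2471]
tool_rot: [-0.705, 0.705, -0.055, 0.055]
contact_force: [-0.1, 0.4, -0.3]
gripper_width: 0.527
```

carry_out([
  [[0,0,0.94,0,0,0,45],[0,0,0.94,0,0,0,45],[0,0,0.94,0,0,0,45],[0,0,0,0,0,0,45]],
])

```text
time: 9.3
tool_pos: [0.5957, -0.0409, 0.2469]
tool_rot: [0.707, -0.707, -0.015, 0.015]
contact_force: [0.0, 0.6, 0.1]
gripper_width: 0.525
```

```bash
python3 - <<'E'
from h import *
s=rep(); im=grab_frame('wrist'); cv2.imwrite('pics/w7.png',im)
E
```

```text
t 9.3 p [ 0.5957 -0.0409  0.2469] q [ 0.707 -0.707 -0.015  0.015] F [0.  0.6 0.1] w 0.525
grasp [ 0.5957 -0.0408  0.1929] open axis [ 0.999  0.042 -0.   ] finger [-0.  0. -1.]
```

View pics/w7.png

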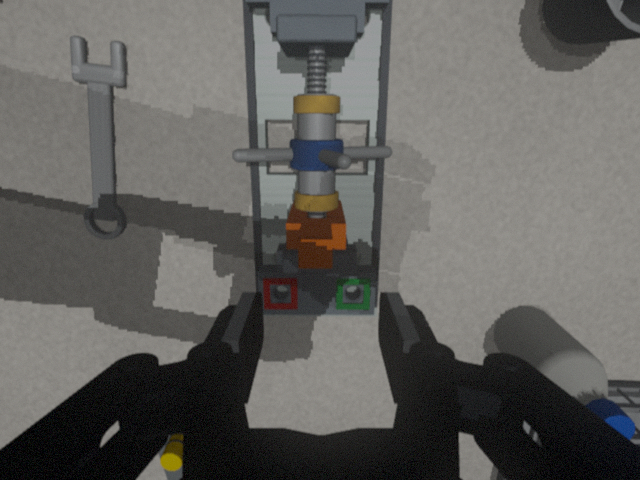

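carry_out([
  [[0,0,0,-0.07,0.05,-0.7,45],[0,0,0,0,0,-0.7,45],[0,0,0,0,0,-0.5,45],[0,0,0,0,0,-0.3,45],[0,0,0,0,0,0,45]],
])

```text
time: 9.85
tool_pos: [0.5918, -0.0386, 0.1569]
tool_rot: [0.707, -0.707, -0.013, 0.016]
contact_force: [-0.1, -1.4, -0.4]
gripper_width: 0.525
```

```bash
python3 - <<'E'
from h import *
s=rep(); im=grab_frame('wrist'); cv2.imwrite('pics/w8.png',im)
E
```

```text
t 9.85 p [ 0.5918 -0.0386  0.1569] q [ 0.707 -0.707 -0.013  0.016] F [-0.1 -1.4 -0.4] w 0.525
grasp [ 0.5916 -0.0386  0.1029] open axis [ 0.999  0.041 -0.004] finger [-0.004  0.001 -1.   ]
```

View pics/w8.png

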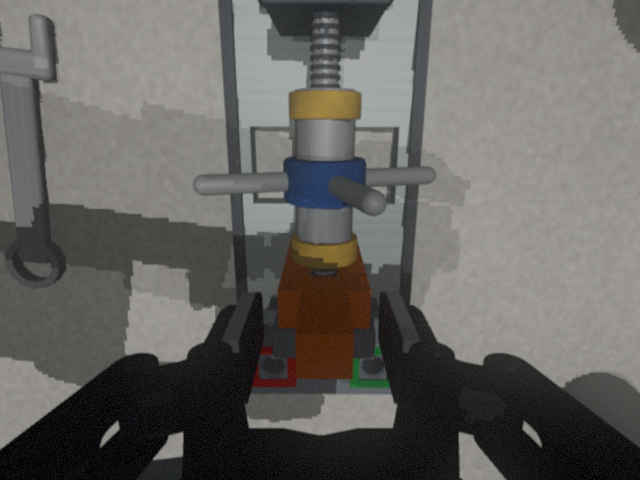

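carry_out([
  [[0,0,0,0.02,0,0,10],[0,0,0,0,0,0,10],[0,0,0,0,0,0,10],[0,0,0,0,0,0,10]],
])

```text
time: 10.3
tool_pos: [0.5946, -0.0391, 0.1607]
tool_rot: [-0.707, 0.707, 0.016, -0.014]
contact_force: [-0.8, 0.0, 4.2]
gripper_width: 0.201
```

carry_out([
  [[0,0,0,0,0,0.5,10],[0,0,0,0,0,0.9,10],[0,0,0,0,0,0.9,10],[0,0,0,0,0,0.9,10],[0,0,0,0,0,0.5,10]],
])

```text
time: 10.8
tool_pos: [0.5946, -0.039, 0.3112]
tool_rot: [-0.707, 0.707, 0.017, -0.013]
contact_force: [0.2, -0.7, 0.7]
gripper_width: 0.199
```

```bash
python3 - <<'E'
from h import *
s=rep(); im=grab_frame('side'); cv2.imwrite('pics/s9.png',im);im=grab_frame('scene'); cv2.imwrite('pics/c9.png',im)
b,l=blobs(im,'orange'); S=cam('scene')
for k in b:
  print(k[0],[int(x) for x in k[1]],plane(S,k[0],.013))
E
```

```text
t 10.8 p [ 0.5946 -0.039   0.3112] q [-0.707  0.707  0.017 -0.013] F [ 0.2 -0.7  0.7] w 0.199
grasp [ 0.5948 -0.039   0.2572] open axis [0.999 0.042 0.005] finger [ 0.005 -0.001 -1.   ]
(np.float64(265.5), np.float64(24.4)) [244, 0, 48, 58, 742] [-0.231191   -1.08023456  0.013     ]
(np.float64(283.7), np.float64(8.6)) [275, 0, 19, 19, 73] [-0.40155318 -1.14848056  0.013     ]
(np.float64(340.4), np.float64(6.7)) [330, 1, 22, 12, 55] [-0.58707039 -0.97281585  0.013     ]
(np.float64(367.4), np.float64(2.4)) [364, 0, 7, 6, 14] [-0.7068392  -0.91463571  0.013     ]
(np.float64(374.0), np.float64(3.0)) [372, 0, 5, 7, 17] [-0.72120995 -0.88755493  0.013     ]
(np.float64(382.0), np.float64(1.9)) [377, 0, 13, 6, 30] [-0.75567644 -0.86861293  0.013     ]
(np.float64(391.8), np.float64(3.1)) [390, 0, 4, 7, 14] [-0.77387186 -0.82634063  0.013     ]
(np.float64(594.4), np.float64(4.2)) [593, 0, 5, 10, 13] [-1.36139434 -0.14409135  0.013     ]
(np.float64(357.3), np.float64(6.1)) [353, 3, 10, 7, 26] [-0.64288116 -0.92050982  0.013     ]
(np.float64(298.0), np.float64(5.9)) [297, 4, 4, 6, 8] [-
[... 5519 characters left out ...]
  0.013     ]
(np.float64(548.7), np.float64(102.5)) [546, 100, 6, 7, 11] [-0.43563139  0.08214311  0.013     ]
(np.float64(446.1), np.float64(162.8)) [423, 143, 40, 32, 264] [0.0641642  0.01600231 0.013     ]
(np.float64(483.9), np.float64(151.9)) [481, 147, 9, 11, 39] [-0.05326551  0.06736072  0.013     ]
(np.float64(423.9), np.float64(156.4)) [419, 153, 11, 8, 31] [ 0.08174832 -0.04739017  0.013     ]
(np.float64(453.3), np.float64(161.4)) [452, 160, 4, 4, 9] [0.04491726 0.02732352 0.013     ]
(np.float64(294.9), np.float64(190.6)) [286, 165, 18, 47, 526] [ 0.43892965 -0.21179893  0.013     ]
(np.float64(478.4), np.float64(305.1)) [458, 284, 43, 42, 692] [0.43394651 0.33976512 0.013     ]
```

View pics/s9.png

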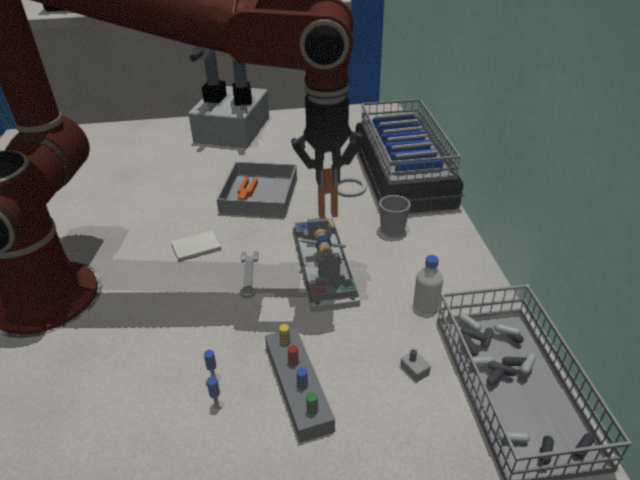

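View pics/c9.png

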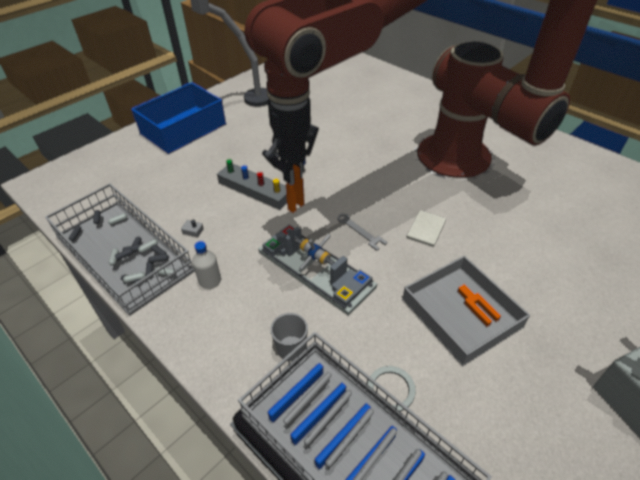

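carry_out([
  [[0,0,-0.94,-0.24,0.8,0,10],[0,0,-0.94,-0.24,0.8,0,10],[0,0,-0.94,-0.24,0.8,0,10],[0,0,-0.94,-0.24,0.8,0,10],[0,0,-0.94,-0.24,0.8,0,10]],
])

```text
time: 11.4
tool_pos: [0.5445, 0.1222, 0.3046]
tool_rot: [-0.699, 0.7, -0.103, 0.101]
contact_force: [0.2, 1.1, -0.8]
gripper_width: 0.194
```

carry_out([
  [[0.96,-0.28,0,-0.24,0.8,0,10],[0.96,-0.28,0,-0.24,0.8,0,10],[0.96,-0.28,0,-0.24,0.8,0,10],[0.96,-0.28,0,-0.24,0.8,0,10],[0.96,-0.28,0,-0.24,0.8,0,10]],
])

```text
time: 11.9
tool_pos: [0.4966, 0.2821, 0.3047]
tool_rot: [0.811, -0.567, 0.083, -0.116]
contact_force: [0.2, -0.4, -1.0]
gripper_width: 0.198
```

carry_out([
  [[0.96,-0.28,0,0,0,-0.3,10],[0.96,-0.28,0,0,0,-0.3,10],[0.96,-0.28,0,0,0,-0.3,10],[0.96,-0.28,0,0,0,-0.3,10],[0.96,-0.28,0,0,0,-0.3,10]],
])

```text
time: 12.4
tool_pos: [0.4967, 0.2808, 0.2443]
tool_rot: [0.897, -0.418, 0.062, -0.128]
contact_force: [0.5, 0.0, -0.0]
gripper_width: 0.205
```

carry_out([
  [[0,0,0,0,0,-0.7,10],[0,0,0,0,0,-0.7,10],[0,0,0,0,0,0,10]],
])

```text
time: 12.7
tool_pos: [0.494, 0.2802, 0.1838]
tool_rot: [0.896, -0.42, 0.066, -0.126]
contact_force: [0.0, -0.7, -2.1]
gripper_width: 0.198
```

```bash
python3 - <<'E'
from h import *
s=rep(); im=grab_frame('scene'); cv2.imwrite('pics/c10.png',cv2.resize(im[190:370,390:550],None,fx=3.3,fy=3.3))
E
```

```text
t 12.7 p [0.494  0.2802 0.1838] q [ 0.896 -0.42   0.066 -0.126] F [ 0.  -0.7 -2.1] w 0.198
grasp [0.5032 0.3134 0.1423] open axis [ 0.959 -0.282 -0.012] finger [ 0.171  0.615 -0.77 ]
```

View pics/c10.png

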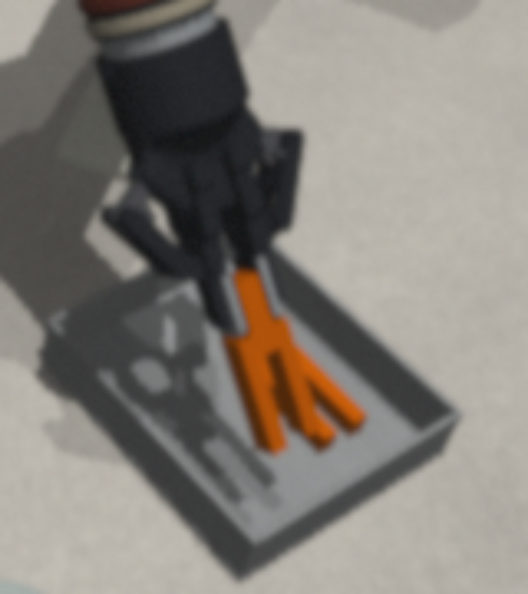

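carry_out([
  [[0,0,0,0.05,0,-0.7,10],[0,0,0,0,0,-0.5,10],[0,0,0,0,0,-0.2,10],[0,0,0,0,0,0,10],[0,0,0,0,0,0,10]],
])

```text
time: 13.25
tool_pos: [0.5006, 0.2814, 0.1366]
tool_rot: [0.897, -0.418, 0.06, -0.129]
contact_force: [0.3, 0.1, -1.2]
gripper_width: 0.196
```

carry_out([
  [[0,0,0,-0.05,0,-0.2,10],[0,0,0,0,0,-0.1,10],[0,0,0,0,0,0,10],[0,0,0,0,0,0,10]],
])

```text
time: 13.65
tool_pos: [0.4977, 0.2811, 0.1231]
tool_rot: [0.897, -0.418, 0.061, -0.129]
contact_force: [-0.3, -0.3, -0.1]
gripper_width: 0.207
```

carry_out([
  [[0,0,0,0,0,0,40],[0,0,0,0,0,0,40],[0,0,0,0,0,0,40],[0,0,0,0,0,0,40]],
])

```text
time: 14.05
tool_pos: [0.4979, 0.2812, 0.1233]
tool_rot: [0.897, -0.418, 0.061, -0.129]
contact_force: [0.6, -0.2, 0.5]
gripper_width: 0.469
```

```bash
python3 - <<'E'
from h import *
s=rep(); im=grab_frame('scene'); cv2.imwrite('pics/c11.png',cv2.resize(im[190:370,390:550],None,fx=3.3,fy=3.3))
E
```

```text
t 14.05 p [0.4979 0.2812 0.1233] q [ 0.897 -0.418  0.061 -0.129] F [ 0.6 -0.2  0.5] w 0.469
grasp [0.5076 0.3145 0.082 ] open axis [ 0.959 -0.282 -0.001] finger [ 0.18   0.617 -0.766]
```

View pics/c11.png

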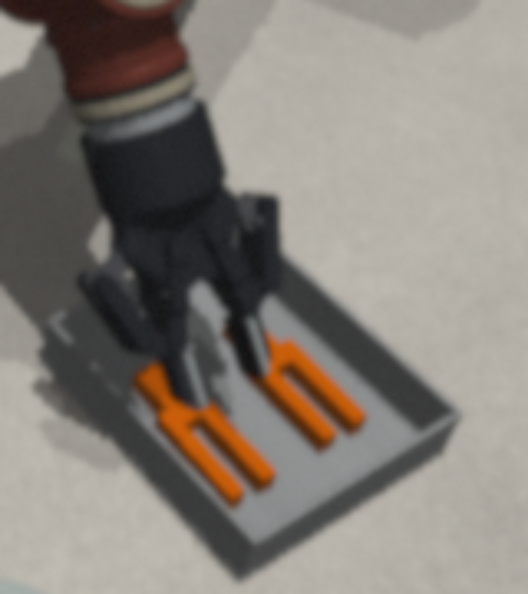

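carry_out([
  [[0,0,0,0,0,0.9,40],[0,0,0,0,0,0.9,40],[0,0,0,0,0,0.9,20],[-0.96,0.28,0,0,-0.6,0.4,0],[-0.96,0.28,0,0.05,-0.8,0,0]],
])

```text
time: 14.6
tool_pos: [0.5008, 0.2252, 0.2514]
tool_rot: [0.866, -0.48, 0.067, -0.125]
contact_force: [0.7, -0.1, -0.3]
gripper_width: 0.006
```

carry_out([
  [[-0.96,0.28,0,0.05,-0.8,0,0],[-0.96,0.28,0,0.05,-0.8,0,0],[-0.96,0.28,0,0.05,-0.8,0,0],[-0.96,0.28,0,0.05,-0.8,0,0],[-0.96,0.28,0,0.05,-0.8,0,0]],
])

```text
time: 15.1
tool_pos: [0.5097, 0.0638, 0.2473]
tool_rot: [0.768, -0.624, 0.09, -0.111]
contact_force: [-0.1, -0.1, 0.5]
gripper_width: -0.005
```

carry_out([
  [[-0.96,0.28,0,0.05,-0.4,0,0],[-0.96,0.28,0,0,0,0,0],[-0.96,0.28,0,0,0,0,0],[0,0,0.94,0,0,0,0],[0,0,0.94,0,0,0,0]],
])

```text
time: 15.6
tool_pos: [0.5118, 0.0495, 0.2471]
tool_rot: [0.705, -0.705, 0.054, -0.054]
contact_force: [0.3, -1.2, 0.0]
gripper_width: 0.003
```

carry_out([
  [[0,0,0.94,0,0,0,0],[0,0,0.94,0,0,0,0],[0,0,0.94,0,0,0,0],[0,0,0,0,0,0,0]],
])

```text
time: 16.0
tool_pos: [0.5117, 0.0492, 0.247]
tool_rot: [0.707, -0.707, -0.015, 0.015]
contact_force: [-0.4, 0.8, 0.2]
gripper_width: 0.001
```

```bash
python3 - <<'E'
from h import *
s=rep(); im=grab_frame('wrist'); cv2.imwrite('pics/w12.png',im)
im=grab_frame('side'); cv2.imwrite('pics/s12.png',cv2.resize(im[180:320,240:400],None,fx=4,fy=4))
E
```

```text
t 16.0 p [0.5117 0.0492 0.247 ] q [ 0.707 -0.707 -0.015  0.015] F [-0.4  0.8  0.2] w 0.001
grasp [0.5117 0.0492 0.193 ] open axis [ 0.999  0.042 -0.   ] finger [-0.  0. -1.]
```

View pics/w12.png

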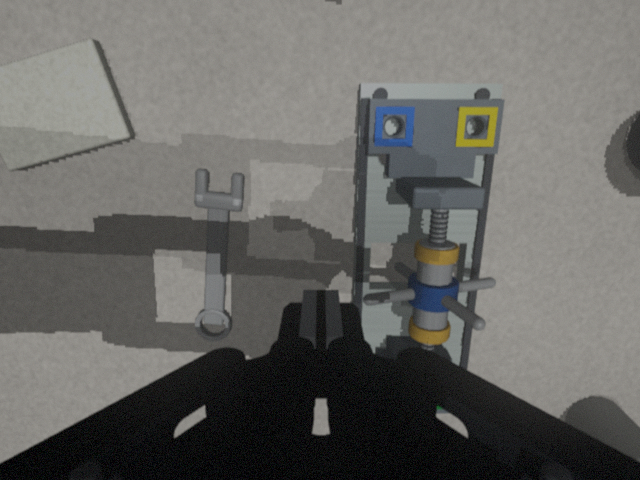

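View pics/s12.png

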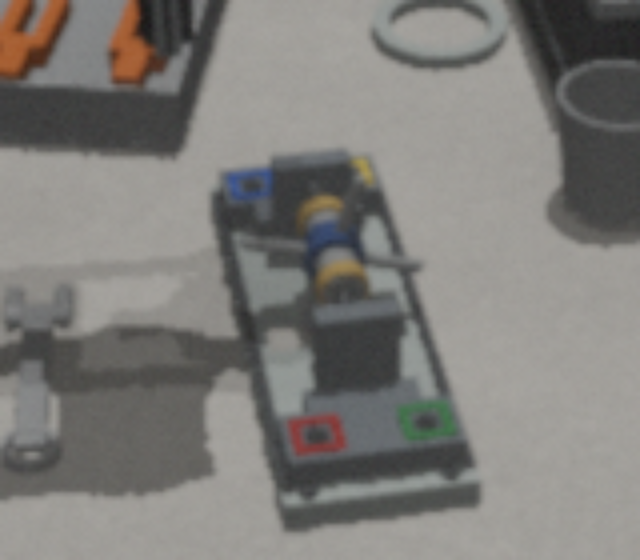

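```bash
cat >> h.py <<'E'
c0=np.array([.5901,.0102]);ey=np.array([-.038,.9993]);ex=np.array([.9993,.038])
def barang(C,uv):
    o,d=ray(C,uv); n=np.array([*ey,0]); t=((np.array([*c0,.062])-o)@n)/(d@n); p=o+t*d
    x=(p[:2]-c0)@ex; z=p[2]-.062
    return np.round([x,z,np.hypot(x,z)],4),round(float(np.degrees(np.arctan2(x,z))),1)
E
python3 - <<'E'
from h import *
C=cam('wrist')
for uv in [(478,323),(370,300),(490,283),(402,268)]: print(uv,barang(C,uv))
D=cam('side')
for uv in [(240+240/4,180+240/4),(240+415/4,180+265/4),(240+355/4,180+185/4)]: print(barang(D,uv))
E
```

```text
(478, 323) (array([0.0146, 0.0457, 0.048 ]), 17.8)
(370, 300) (array([-0.0449,  0.0158,  0.0476]), -70.6)
(490, 283) (array([ 0.0453, -0.0127,  0.047 ]), 105.7)
(402, 268) (array([-0.0127, -0.0418,  0.0437]), -163.1)
(array([-0.0471,  0.0151,  0.0495]), -72.2)
(array([ 0.0474, -0.0157,  0.05  ]), 108.3)
(array([0.0147, 0.0422, 0.0447]), 19.2)
```

carry_out([
  [[0,0,0,0.52,-0.33,-0.4,0],[0,0,0,0.52,-0.33,-0.4,0],[0,0,0,0.52,-0.33,-0.4,0],[0,0,0,0,0,0,0],[0,0,0,0,0,0,0]],
])

```text
time: 16.6
tool_pos: [0.5739, 0.0095, 0.1985]
tool_rot: [0.707, -0.707, -0.014, 0.015]
contact_force: [0.1, 0.9, -0.6]
gripper_width: 0.002
```

```bash
cat >> h.py <<'E'
def fr():
    s=state(); d=s['tool_pos'][:2]-c0; print('frame xy',np.round([d@ex*1000,d@ey*1000],1),'z',round(s['tool_pos'][2]*1000,1),'t',round(s['time'],2),'F',np.round(s['contact_force'],1))
E
python3 - <<'E'
from h import *
fr()
s=rep(); im=grab_frame('wrist'); cv2.imwrite('pics/w13.png',im)
E
```

```text
frame xy [-16.2  -0.1] z 198.5 t 16.6 F [ 0.1  0.9 -0.6]
t 16.6 p [0.5739 0.0095 0.1985] q [ 0.707 -0.707 -0.014  0.015] F [ 0.1  0.9 -0.6] w 0.002
grasp [0.5738 0.0095 0.1445] open axis [ 0.999  0.041 -0.002] finger [-0.002  0.    -1.   ]
```

View pics/w13.png

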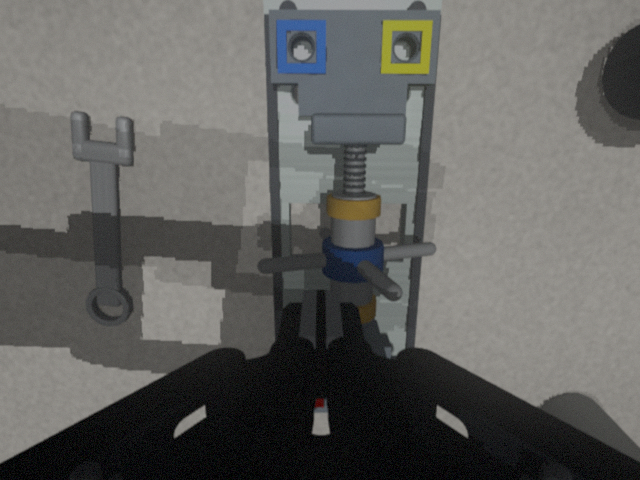

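Clear gap: the upright bar's tip is at (395,292), fingers at (322,300). Descend and push.

carry_out([
  [[0,0,0,0,0,-0.5,0],[0,0,0,0,0,-0.5,0],[0,0,0,0,0,0,0],[0,0,0,0.3,0.01,0,0],[0,0,0,0.3,0.01,0,0]],
])

```text
time: 17.15
tool_pos: [0.5982, 0.0106, 0.1601]
tool_rot: [-0.707, 0.707, 0.014, -0.016]
contact_force: [-4.9, 0.1, 0.4]
gripper_width: 0.002
```

carry_out([
  [[0,0,0,0.35,0.01,0,0],[0,0,0,0.35,0.01,0,0],[0,0,0,0,0,0,0]],
])

```text
time: 17.45
tool_pos: [0.6292, 0.0111, 0.1612]
tool_rot: [-0.707, 0.707, 0.017, -0.013]
contact_force: [0.4, 0.1, -0.7]
gripper_width: -0.005
```

```bash
python3 - <<'E'
from h import *
fr()
im=grab_frame('wrist'); cv2.imwrite('pics/w14.png',im)
E
```

```text
frame xy [39.1 -0.6] z 161.2 t 17.45 F [ 0.4  0.1 -0.7]
```

View pics/w14.png

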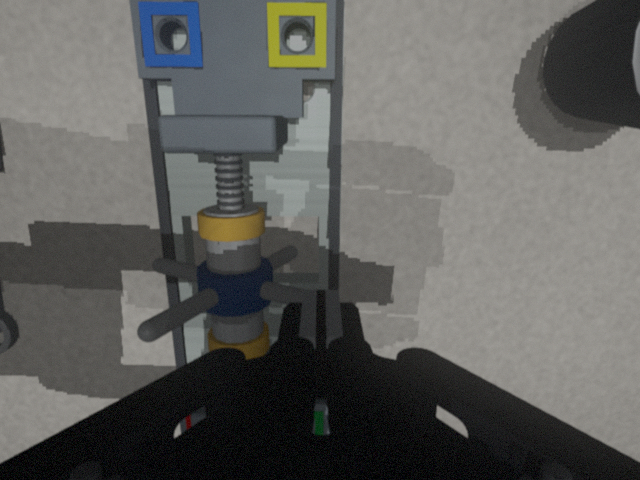

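```bash
python3 - <<'E'
from h import *
C=cam('wrist')
for uv in [(148,330),(160,265),(292,252)]: print(barang(C,uv))
E
```

```text
(array([-0.0234,  0.0418,  0.0479]), -29.3)
(array([-0.0435, -0.0224,  0.0489]), -117.2)
(array([ 0.0222, -0.0432,  0.0486]), 152.8)
```

carry_out([
  [[0,0,0,0,0,0.6,0],[0,0,0,0,0,0.6,0],[0,0,0,-0.8,-0.02,0,0],[0,0,0,-0.8,-0.02,0,0],[0,0,0,-0.8,-0.02,0,0]],
])

```text
time: 18.0
tool_pos: [0.5296, 0.0087, 0.2082]
tool_rot: [-0.707, 0.707, 0.016, -0.014]
contact_force: [-0.3, -0.3, 1.1]
gripper_width: -0.001
```

carry_out([
  [[0,0,0,0,0,-0.6,0],[0,0,0,0,0,-0.6,0],[0,0,0,0,0,0,0]],
])

```text
time: 18.3
tool_pos: [0.528, 0.009, 0.1565]
tool_rot: [0.707, -0.707, -0.013, 0.017]
contact_force: [-0.4, -0.3, -0.6]
gripper_width: -0.003
```

```bash
python3 - <<'E'
from h import *
fr()
im=grab_frame('wrist'); cv2.imwrite('pics/w15.png',im)
E
```

```text
frame xy [-62.1   1.2] z 156.5 t 18.3 F [-0.4 -0.3 -0.6]
```

View pics/w15.png

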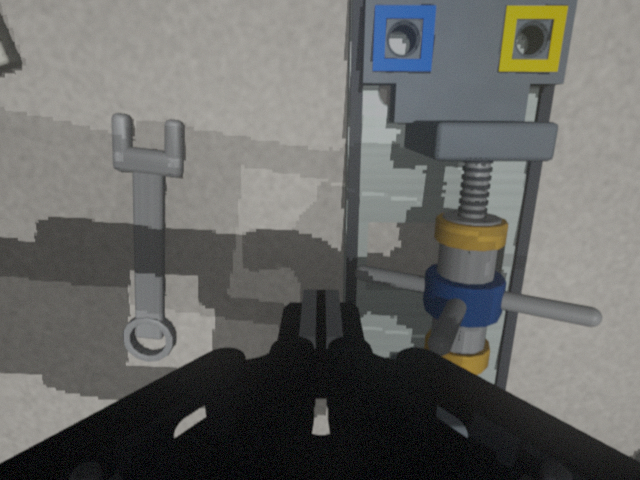

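carry_out([
  [[0,0,0,0.5,0.01,0,0],[0,0,0,0.5,0.01,0,0],[0,0,0,0.5,0.01,0,0],[0,0,0,0.5,0.01,0,0],[0,0,0,0.5,0.01,0,0]],
])

```text
time: 18.85
tool_pos: [0.6308, 0.0108, 0.1603]
tool_rot: [-0.707, 0.707, 0.014, -0.015]
contact_force: [-1.1, -0.1, 1.5]
gripper_width: -0.003
```

carry_out([
  [[0,0,0,0,0,0,0]],
])

```text
time: 18.95
tool_pos: [0.6329, 0.0106, 0.1614]
tool_rot: [-0.707, 0.707, 0.016, -0.013]
contact_force: [-0.8, -0.6, 0.5]
gripper_width: 0.004
```

```bash
python3 - <<'E'
from h import *
fr()
im=grab_frame('wrist'); cv2.imwrite('pics/w16.png',im)
E
```

```text
frame xy [42.8 -1.3] z 161.4 t 18.95 F [-0.8 -0.6  0.5]
```

View pics/w16.png

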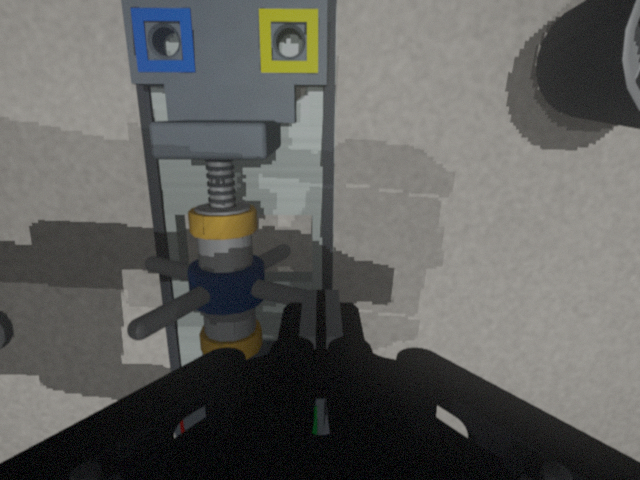

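carry_out([
  [[0,0,0,0,0,0.6,0],[0,0,0,0,0,0.6,0],[0,0,0,-0.83,-0.02,0,0],[0,0,0,-0.83,-0.02,0,0],[0,0,0,-0.83,-0.02,0,0]],
])

```text
time: 19.5
tool_pos: [0.5292, 0.0083, 0.2082]
tool_rot: [-0.707, 0.707, 0.015, -0.014]
contact_force: [-1.4, 0.6, 0.1]
gripper_width: -0.001
```

carry_out([
  [[0,0,0,0,0,-0.6,0],[0,0,0,0,0,-0.6,0],[0,0,0,0,0,0,0],[0,0,0,0.5,0.02,0,0],[0,0,0,0.5,0.02,0,0]],
])

```text
time: 20.0
tool_pos: [0.5703, 0.0099, 0.1609]
tool_rot: [-0.707, 0.707, 0.014, -0.015]
contact_force: [-5.2, -0.0, 5.1]
gripper_width: -0.001
```

carry_out([
  [[0,0,0,0.5,0.02,0,0],[0,0,0,0.5,0.02,0,0],[0,0,0,0.5,0.02,0,0],[0,0,0,0,0,0,0]],
])

```text
time: 20.4
tool_pos: [0.6326, 0.0122, 0.1611]
tool_rot: [-0.707, 0.707, 0.016, -0.014]
contact_force: [-0.7, -0.1, 0.5]
gripper_width: 0.0
```

```bash
python3 - <<'E'
from h import *
fr()
im=grab_frame('wrist'); cv2.imwrite('pics/w17.png',im)
E
```

```text
frame xy [42.5  0.4] z 161.1 t 20.4 F [-0.7 -0.1  0.5]
```

View pics/w17.png

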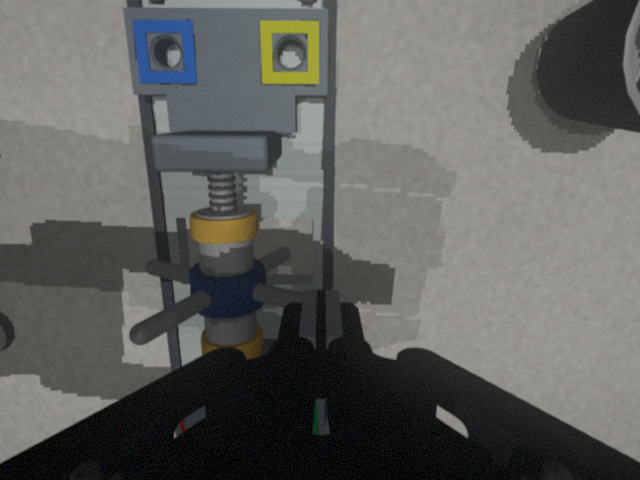

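carry_out([
  [[0,0,0,0,0,0.6,0],[0,0,0,0,0,0.6,0],[0,0,0,-0.83,-0.03,0,0],[0,0,0,-0.83,-0.03,0,0],[0,0,0,-0.83,-0.03,0,0]],
])

```text
time: 20.95
tool_pos: [0.5292, 0.0087, 0.2079]
tool_rot: [-0.707, 0.707, 0.015, -0.015]
contact_force: [-0.8, -0.2, 0.0]
gripper_width: 0.001
```

carry_out([
  [[0,0,0,0,0,-0.6,0],[0,0,0,0,0,-0.6,0],[0,0,0,0,0,0,0],[0,0,0,0.5,0.02,0,0],[0,0,0,0.5,0.02,0,0]],
])

```text
time: 21.45
tool_pos: [0.5705, 0.0104, 0.1608]
tool_rot: [-0.707, 0.707, 0.014, -0.016]
contact_force: [-4.4, 0.8, 5.1]
gripper_width: 0.002
```

carry_out([
  [[0,0,0,0.5,0.02,0,0],[0,0,0,0.5,0.02,0,0],[0,0,0,0.5,0.02,0,0],[0,0,0,0,0,0,0]],
])

```text
time: 21.85
tool_pos: [0.6328, 0.0126, 0.1611]
tool_rot: [-0.707, 0.707, 0.016, -0.014]
contact_force: [-0.1, 0.3, -0.1]
gripper_width: 0.001
```

carry_out([
  [[0,0,0,0,0,0.6,0],[0,0,0,0,0,0.6,0],[0,0,0,-0.83,-0.03,0,0],[0,0,0,-0.83,-0.03,0,0],[0,0,0,-0.83,-0.03,0,0]],
])

```text
time: 22.35
tool_pos: [0.5298, 0.0091, 0.2083]
tool_rot: [-0.707, 0.707, 0.015, -0.014]
contact_force: [0.1, 0.4, 0.3]
gripper_width: 0.002
```

carry_out([
  [[0,0,0,0,0,-0.6,0],[0,0,0,0,0,-0.6,0],[0,0,0,0,0,0,0],[0,0,0,0.5,0.02,0,0],[0,0,0,0.5,0.02,0,0]],
])

```text
time: 22.85
tool_pos: [0.571, 0.0108, 0.161]
tool_rot: [-0.707, 0.707, 0.014, -0.016]
contact_force: [-4.6, -0.2, 4.3]
gripper_width: 0.003
```

carry_out([
  [[0,0,0,0.5,0.02,0,0],[0,0,0,0.5,0.02,0,0],[0,0,0,0.5,0.02,0,0],[0,0,0,0,0,0,0]],
])

```text
time: 23.25
tool_pos: [0.6333, 0.013, 0.1613]
tool_rot: [-0.707, 0.707, 0.016, -0.014]
contact_force: [0.2, 0.2, 0.5]
gripper_width: 0.001
```

```bash
python3 - <<'E'
from h import *
fr()
im=grab_frame('wrist'); cv2.imwrite('pics/w18.png',im)
E
```

```text
frame xy [43.3  1.2] z 161.3 t 23.25 F [0.2 0.2 0.5]
```

View pics/w18.png

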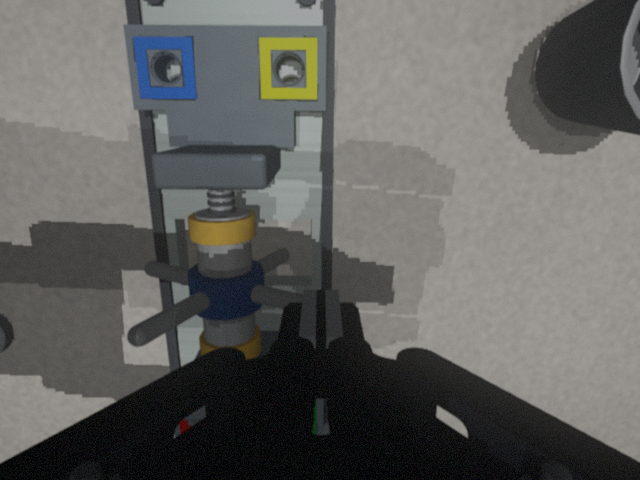

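carry_out([
  [[0,0,0,0,0,0.6,0],[0,0,0,0,0,0.6,0],[0,0,0,-0.83,-0.04,0,0],[0,0,0,-0.83,-0.04,0,0],[0,0,0,-0.83,-0.04,0,0]],
])

```text
time: 23.8
tool_pos: [0.5299, 0.0083, 0.208]
tool_rot: [-0.707, 0.707, 0.015, -0.015]
contact_force: [-1.1, 0.1, 0.7]
gripper_width: -0.0
```

carry_out([
  [[0,0,0,0,0,-0.6,0],[0,0,0,0,0,-0.6,0],[0,0,0,0,0,0,0],[0,0,0,0.5,0.02,0,0],[0,0,0,0.5,0.02,0,0]],
])

```text
time: 24.3
tool_pos: [0.5712, 0.01, 0.1608]
tool_rot: [-0.707, 0.707, 0.014, -0.016]
contact_force: [-4.1, -0.7, 5.4]
gripper_width: 0.002
```

carry_out([
  [[0,0,0,0.5,0.02,0,0],[0,0,0,0.5,0.02,0,0],[0,0,0,0.5,0.02,0,0],[0,0,0,0,0,0,0]],
])

```text
time: 24.7
tool_pos: [0.6336, 0.0122, 0.1611]
tool_rot: [-0.707, 0.707, 0.016, -0.014]
contact_force: [-0.6, 0.9, 1.4]
gripper_width: -0.001
```

carry_out([
  [[0,0,0,0,0,0.6,0],[0,0,0,0,0,0.6,0],[0,0,0,-0.83,-0.03,0,0],[0,0,0,-0.83,-0.03,0,0],[0,0,0,-0.83,-0.03,0,0]],
])

```text
time: 25.2
tool_pos: [0.5305, 0.0087, 0.2083]
tool_rot: [-0.707, 0.707, 0.015, -0.015]
contact_force: [0.2, 0.8, 0.0]
gripper_width: -0.001
```

carry_out([
  [[0,0,0,0,0,-0.6,0],[0,0,0,0,0,-0.6,0],[0,0,0,0,0,0,0],[0,0,0,0.5,0.02,0,0],[0,0,0,0.5,0.02,0,0]],
])

```text
time: 25.7
tool_pos: [0.5717, 0.0104, 0.161]
tool_rot: [-0.707, 0.707, 0.014, -0.016]
contact_force: [-4.3, 0.2, 4.2]
gripper_width: 0.007
```

carry_out([
  [[0,0,0,0.3,0.01,0,0],[0,0,0,0.3,0.01,0,0],[0,0,0,0.3,0.01,0,0],[0,0,0,0,0,0,0]],
])

```text
time: 26.1
tool_pos: [0.609, 0.0116, 0.1596]
tool_rot: [0.707, -0.707, -0.015, 0.015]
contact_force: [-1.2, 0.5, -0.1]
gripper_width: 0.001
```

```bash
python3 - <<'E'
from h import *
fr()
im=grab_frame('wrist'); cv2.imwrite('pics/w19.png',im)
E
```

```text
frame xy [18.9  0.6] z 159.6 t 26.1 F [-1.2  0.5 -0.1]
```

View pics/w19.png

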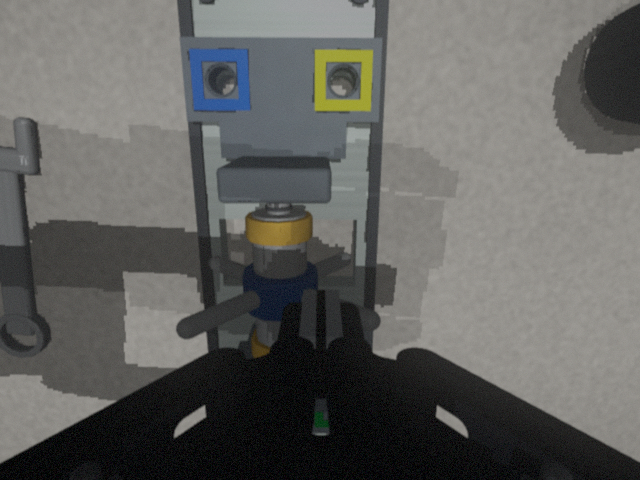

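carry_out([
  [[0,0,0,0.3,0.01,0,0],[0,0,0,0.3,0.01,0,0],[0,0,0,0,0,0,0]],
])

```text
time: 26.45
tool_pos: [0.6342, 0.0122, 0.1601]
tool_rot: [-0.707, 0.707, 0.016, -0.013]
contact_force: [0.3, 1.0, -0.5]
gripper_width: 0.001
```

carry_out([
  [[0,0,0,0,0,0.6,0],[0,0,0,0,0,0.6,0],[0,0,0,-0.83,-0.03,0,0],[0,0,0,-0.83,-0.03,0,0],[0,0,0,-0.83,-0.03,0,0]],
])

```text
time: 26.95
tool_pos: [0.5321, 0.0087, 0.2077]
tool_rot: [-0.707, 0.707, 0.016, -0.014]
contact_force: [0.2, 0.8, -0.1]
gripper_width: 0.001
```

carry_out([
  [[0,0,0,0,0,-0.6,0],[0,0,0,0,0,-0.6,0],[0,0,0,0,0,0,0],[0,0,0,0.5,0.02,0,0],[0,0,0,0.5,0.02,0,0]],
])

```text
time: 27.45
tool_pos: [0.5729, 0.0103, 0.1604]
tool_rot: [-0.707, 0.707, 0.014, -0.015]
contact_force: [-4.7, -0.1, 4.0]
gripper_width: 0.002
```

carry_out([
  [[0,0,0,0.2,0.01,0,0],[0,0,0,0.2,0.01,0,0],[0,0,0,0.2,0.01,0,0]],
])

```text
time: 27.75
tool_pos: [0.5959, 0.0115, 0.1584]
tool_rot: [0.707, -0.707, -0.014, 0.016]
contact_force: [-4.6, -0.1, -0.1]
gripper_width: 0.001
```

```bash
python3 - <<'E'
from h import *
fr()
im=grab_frame('wrist'); cv2.imwrite('pics/w20.png',im)
E
```

```text
frame xy [5.9 1.1] z 158.4 t 27.75 F [-4.6 -0.1 -0.1]
```

View pics/w20.png

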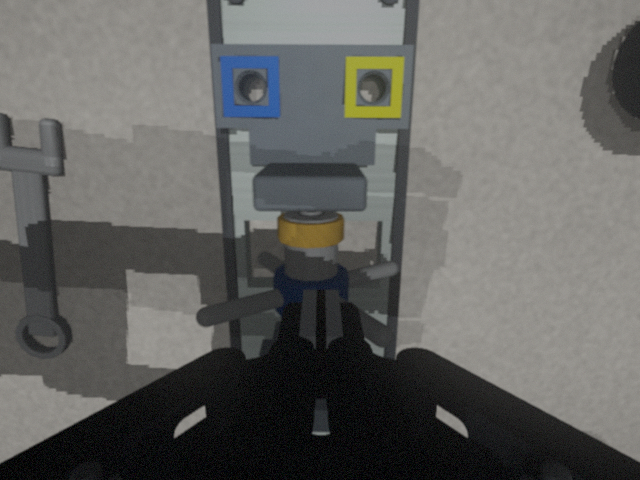

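carry_out([
  [[0,0,0,0.1,0,0,0],[0,0,0,0.1,0,0,0],[0,0,0,0.05,0,0,0]],
])

```text
time: 28.1
tool_pos: [0.6056, 0.0116, 0.1588]
tool_rot: [0.707, -0.707, -0.013, 0.016]
contact_force: [-10.8, -0.2, 3.8]
gripper_width: -0.003
```

carry_out([
  [[0,0,0,0.06,0,0,0],[0,0,0,0,0,0,0]],
])

```text
time: 28.3
tool_pos: [0.6063, 0.0116, 0.1586]
tool_rot: [0.707, -0.707, -0.011, 0.018]
contact_force: [-15.4, -1.1, 6.4]
gripper_width: -0.002
```

carry_out([
  [[0,0,0,0.06,0,0,0],[0,0,0,0,0,0,0]],
])

```text
time: 28.5
tool_pos: [0.6071, 0.0116, 0.1584]
tool_rot: [0.707, -0.707, -0.01, 0.02]
contact_force: [-23.7, -0.2, 11.0]
gripper_width: -0.002
```

carry_out([
  [[0,0,0,-0.3,0,0,0],[0,0,0,-0.3,-0.02,0.2,0],[0,0,0,0,0,0.9,0],[0,0,0,0,0,0.9,0],[0,0,0,0,0,0.9,40]],
])

```text
time: 29.0
tool_pos: [0.5881, 0.0107, 0.2774]
tool_rot: [-0.707, 0.707, 0.016, -0.013]
contact_force: [0.3, 0.2, 0.6]
gripper_width: 0.155
```

carry_out([
  [[0,0,0,0,0.3,0.5,40],[0,0,0,0,0.3,0.3,40],[0,0,0,0,0,0,40]],
])

```text
time: 29.3
tool_pos: [0.5885, 0.0359, 0.3099]
tool_rot: [-0.707, 0.707, 0.018, -0.013]
contact_force: [0.5, -0.6, 0.2]
gripper_width: 0.47
```

```bash
python3 - <<'E'
from h import *
fr(); s=state()
im=grab_frame('wrist'); cv2.imwrite('pics/w21.png',im); C=cam('wrist',s)
for c in ['yellow','green','blue','red']:
    for b in blobs(im,c,amin=60)[0]:
        x,y,w,h=[int(q) for q in b[1][:4]]
        print(c,b[0],w,h,int(b[1][4]),'centroid',np.round(plane(C,b[0],.034),4),'box',np.round(plane(C,(x+(w-1)/2,y+(h-1)/2),.034),4))
im=grab_frame('side'); cv2.imwrite('pics/s21.png',im)
E
```

```text
frame xy [-0.6 25.8] z 309.9 t 29.3 F [ 0.5 -0.6  0.2]
yellow (np.float64(353.8), np.float64(131.6)) 32 32 626 centroid [0.6147 0.0978 0.034 ] box [0.6145 0.0979 0.034 ]
yellow (np.float64(320.4), np.float64(209.0)) 34 14 351 centroid [0.5897 0.0304 0.034 ] box [0.5898 0.0309 0.034 ]
yellow (np.float64(320.2), np.float64(277.2)) 33 14 191 centroid [ 0.5924 -0.0345  0.034 ] box [ 0.5922 -0.0338  0.034 ]
green (np.float64(348.5), np.float64(317.7)) 27 24 359 centroid [ 0.6214 -0.0753  0.034 ] box [ 0.621  -0.0751  0.034 ]
blue (np.float64(286.7), np.float64(130.2)) 32 32 630 centroid [0.5587 0.0965 0.034 ] box [0.5585 0.0962 0.034 ]
red (np.float64(289.9), np.float64(317.4)) 27 25 376 centroid [ 0.5652 -0.0773  0.034 ] box [ 0.5653 -0.078   0.034 ]
```

View pics/w21.png

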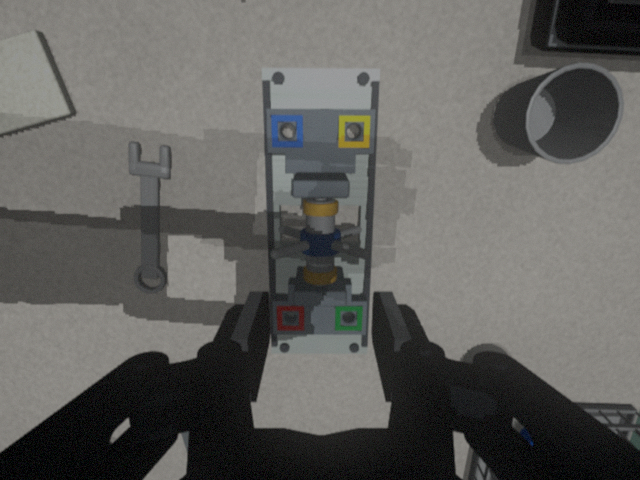

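View pics/s21.png

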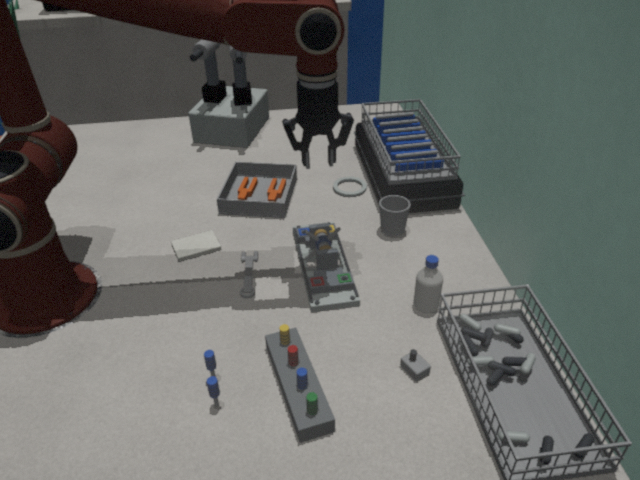

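```bash
python3 - <<'E'
from h import *
S,D=cam('scene'),cam('side')
a=grab_frame('scene'); b=cv2.imread('pics/s21.png'); cv2.imwrite('pics/c22.png',a)
for c in ['yellow','red','blue','green']:
    A=[k for k in blobs(a,c)[0] if 205<k[0][0]<310 and 135<k[0][1]<210]
    B=[k for k in blobs(b,c)[0] if 190<k[0][0]<330 and 320<k[0][1]<420]
    for k in A:
        for m in B:
            p,e=tri(S,k[0],D,m[0])
            if e<.008: print(c,k[0],m[0],np.round(p,4),round(e,4))
E
```

```text
yellow (np.float64(276.0), np.float64(184.5)) (np.float64(283.7), np.float64(328.8)) [ 0.489  -0.2247  0.0584] 0.0028
red (np.float64(260.0), np.float64(177.5)) (np.float64(292.0), np.float64(348.9)) [ 0.4991 -0.275   0.0596] 0.0028
blue (np.float64(285.9), np.float64(149.3)) (np.float64(211.7), np.float64(380.4)) [ 0.3632 -0.3201  0.0554] 0.0043
blue (np.float64(302.7), np.float64(155.9)) (np.float64(208.5), np.float64(353.8)) [ 0.3557 -0.2623  0.0568] 0.0018
blue (np.float64(244.3), np.float64(171.3)) (np.float64(301.5), np.float64(371.9)) [ 0.5098 -0.326   0.0588] 0.0024
green (np.float64(229.4), np.float64(164.8)) (np.float64(311.2), np.float64(396.4)) [ 0.5194 -0.3767  0.0591] 0.002
```

carry_out([
  [[0,0,0,-0.21,-0.9,0,40],[0,0,0,-0.21,-0.9,0,40],[0,0,0,-0.21,-0.9,0,40],[0,0,0,-0.21,-0.9,0,40],[0,0,0,-0.21,-0.9,0,40]],
])

```text
time: 29.95
tool_pos: [0.5442, -0.1468, 0.3048]
tool_rot: [0.707, -0.707, -0.014, 0.016]
contact_force: [0.3, -0.1, 0.5]
gripper_width: 0.468
```

carry_out([
  [[0,0,0,-0.21,-0.9,0,40],[0,0,0,-0.21,-0.9,0,40],[0,0,0,-0.21,-0.9,0,40],[0,0,0,-0.21,-0.9,0,40],[0,0,0,0,0,0,40]],
])

```text
time: 30.45
tool_pos: [0.5099, -0.2928, 0.3047]
tool_rot: [0.707, -0.707, -0.012, 0.014]
contact_force: [-0.1, -0.4, -0.5]
gripper_width: 0.468
```

carry_out([
  [[0,0,0,0,0,0,40]],
])

```text
time: 30.55
tool_pos: [0.511, -0.2898, 0.305]
tool_rot: [0.708, -0.706, -0.013, 0.015]
contact_force: [0.5, 0.9, -0.6]
gripper_width: 0.464
```

```bash
cat >> h.py <<'E'
def topc(C,im,c,z=.07,amin=60):
    """head: fit top disc: 18 mm circle at z; use blob's extreme on image side nearest"""
    out=[]
    for b in blobs(im,c,amin=amin)[0]:
        out.append((b[0],[int(q) for q in b[1]],np.round(plane(C,b[0],z),4)))
    return out
E
python3 - <<'E'
from h import *
s=rep()
im=grab_frame('wrist'); cv2.imwrite('pics/w22.png',im); C=cam('wrist',s)
for c in ['yellow','red','blue','green']:
    for k in topc(C,im,c,.054): print(c,k)
E
```

```text
t 30.55 p [ 0.511  -0.2898  0.305 ] q [ 0.708 -0.706 -0.013  0.015] F [ 0.5  0.9 -0.6] w 0.464
grasp [ 0.5108 -0.2897  0.251 ] open axis [ 0.999  0.04  -0.002] finger [-0.002  0.002 -1.   ]
yellow ((np.float64(292.7), np.float64(134.3)), [281, 122, 24, 25, 466], array([ 0.4857, -0.2306,  0.054 ]))
red ((np.float64(304.1), np.float64(201.4)), [293, 190, 23, 24, 408], array([ 0.4961, -0.2833,  0.054 ]))
blue ((np.float64(123.0), np.float64(175.8)), [112, 165, 24, 23, 403], array([ 0.3505, -0.2684,  0.054 ]))
blue ((np.float64(137.5), np.float64(247.3)), [128, 237, 21, 20, 309], array([ 0.3566, -0.3285,  0.054 ]))
blue ((np.float64(314.7), np.float64(263.0)), [305, 251, 21, 23, 346], array([ 0.5067, -0.3364,  0.054 ]))
blue ((np.float64(177.9), np.float64(473.4)), [171, 468, 15, 12, 105], array([ 0.3757, -0.5705,  0.054 ]))
green ((np.float64(324.8), np.float64(320.3)), [316, 312, 19, 17, 253], array([ 0.5177, -0.3905,  0.054 ]))
```

View pics/w22.png

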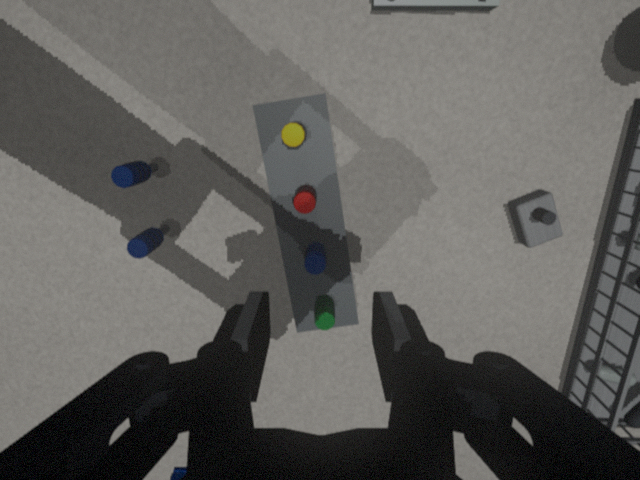

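```bash
python3 - <<'E'
from h import *
C=cam('wrist')
for c,uv in dict(yellow=(292.7,134.3),red=(304.5,201.8),blue=(314.8,263),green=(325,320)).items(): print(c,[np.round(plane(C,uv,z),4) for z in (.062,.066,.07)])
E
```

```text
yellow [array([ 0.4867, -0.2295,  0.062 ]), array([ 0.4869, -0.2294,  0.066 ]), array([ 0.4872, -0.2292,  0.07  ])]
red [array([ 0.4972, -0.2813,  0.062 ]), array([ 0.4973, -0.2804,  0.066 ]), array([ 0.4975, -0.2796,  0.07  ])]
blue [array([ 0.5074, -0.3328,  0.062 ]), array([ 0.5074, -0.3313,  0.066 ]), array([ 0.5074, -0.3298,  0.07  ])]
green [array([ 0.5182, -0.3853,  0.062 ]), array([ 0.5181, -0.3832,  0.066 ]), array([ 0.518, -0.381,  0.07 ])]
```

carry_out([
  [[0,0,0,-0.2,0.5,-0.8,40],[0,0,0,-0.2,0.5,-0.8,40],[0,0,0,-0.2,0.5,-0.8,40],[0,0,0,0,0,-0.8,40],[0,0,0,0,0,0,40]],
])

```text
time: 31.1
tool_pos: [0.4849, -0.2257, 0.1733]
tool_rot: [0.709, -0.705, -0.013, 0.019]
contact_force: [-0.7, 0.7, 0.5]
gripper_width: 0.469
```

carry_out([
  [[0,0,0,0,0,0,40]],
])

```text
time: 31.2
tool_pos: [0.4879, -0.2284, 0.179]
tool_rot: [0.707, -0.707, -0.015, 0.016]
contact_force: [-0.5, -0.5, 0.7]
gripper_width: 0.469
```

```bash
python3 - <<'E'
from h import *
s=rep()
im=grab_frame('wrist'); cv2.imwrite('pics/w23.png',im)
E
```

```text
t 31.2 p [ 0.4879 -0.2284  0.179 ] q [ 0.707 -0.707 -0.015  0.016] F [-0.5 -0.5  0.7] w 0.469
grasp [ 0.4878 -0.2283  0.125 ] open axis [ 0.999  0.043 -0.001] finger [-0.001  0.001 -1.   ]
```

View pics/w23.png

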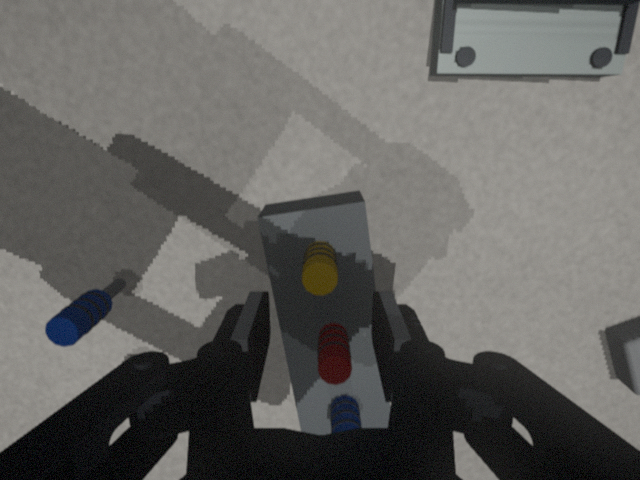

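```bash
python3 - <<'E'
from h import *
C=cam('wrist')
print(proj(C,[.4879,-.2284,.07]), plane(C,(319.5,277),.07),plane(C,(335,368),.07))
E
```

```text
[319.63972936 272.63383404] [ 0.48792967 -0.23067871  0.07      ] [ 0.49821178 -0.28158092  0.07      ]
```

carry_out([
  [[0,0,0,0,-0.04,-0.6,40],[0,0,0,0,0,-0.6,40],[0,0,0,0,0,-0.4,40],[0,0,0,0,0,0,40],[0,0,0,0,0,0,40]],
])

```text
time: 31.75
tool_pos: [0.489, -0.2317, 0.1172]
tool_rot: [-0.706, 0.708, 0.016, -0.014]
contact_force: [-0.3, 0.7, 1.3]
gripper_width: 0.466
```

carry_out([
  [[0,0,0,0,0,-0.04,8],[0,0,0,0,0,0,8],[0,0,0,0,0,0,8],[0,0,0,0,0,0,8]],
])

```text
time: 32.15
tool_pos: [0.4885, -0.2317, 0.1156]
tool_rot: [-0.706, 0.708, 0.015, -0.014]
contact_force: [-2.4, 0.5, 7.0]
gripper_width: 0.186
```

```bash
python3 - <<'E'
from h import *
s=rep()
im=grab_frame('wrist'); cv2.imwrite('pics/w24.png',im)
E
```

```text
t 32.15 p [ 0.4885 -0.2317  0.1156] q [-0.706  0.708  0.015 -0.014] F [-2.4  0.5  7. ] w 0.186
grasp [ 0.4886 -0.2318  0.0616] open axis [0.999 0.042 0.002] finger [ 0.002 -0.002 -1.   ]
```

View pics/w24.png

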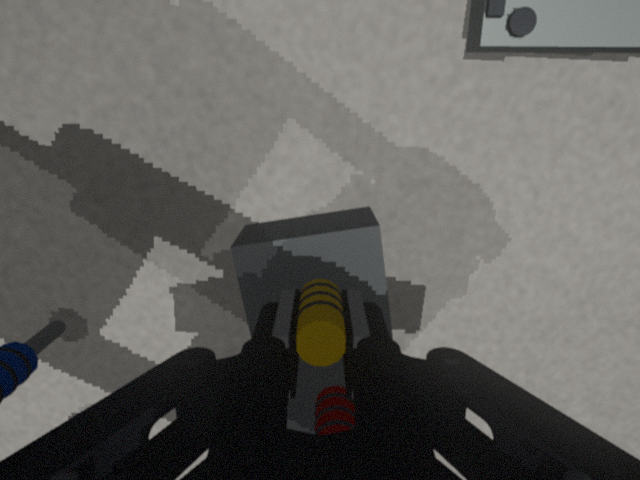

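```bash
cat >> h.py <<'E'
def headoff(im,c,st,ztop):
    """head-top disc centre from wrist image: fit circle to lower (near) half of blob; returns world xy and offset from TCP"""
    C=cam('wrist',st); bl,l=blobs(im,c,smin=90,vmin=30,amin=100)
    g=proj(C,[*st['tool_pos'][:2],ztop]); 
    b=min(bl,key=lambda b:np.hypot(*(np.array(b[0])-g)))
    x,y,w,h=[int(q) for q in b[1][:4]]
    r=.009*C[0][0,0]/((C[1].T@(np.array([*st['tool_pos'][:2],ztop])-C[2]))[2])
    u=(x+x+w-1)/2; v=y+h-1-r*.96
    p=plane(C,(u,v),ztop); print(c,'bbox',x,y,w,h,'r',round(r,1),'uv',u,round(v,1),'head',np.round(p,4),'off mm',np.round((p-st['tool_pos'])[:2]*1000,1)); return p
E
python3 - <<'E'
from h import *
s=state(); im=cv2.imread('pics/w24.png'); headoff(im,'yellow',s,.07)
E
```

```text
yellow bbox 295 279 52 88 r 27.4 uv 320.5 339.7 head [ 0.488  -0.2279  0.07  ] off mm [-0.6  3.7]
```

carry_out([
  [[0,0,0,0,0,0.5,8],[0,0,0,0,0,0.8,8],[0,0,0,0,0,0.8,8],[0,0,0,0,0,0.5,8],[0,0,0,0,0,0,8]],
])

```text
time: 32.7
tool_pos: [0.4896, -0.232, 0.2221]
tool_rot: [-0.705, 0.709, 0.017, -0.012]
contact_force: [0.6, 0.3, -0.1]
gripper_width: 0.188
```

```bash
python3 - <<'E'
from h import *
s=rep(); im=grab_frame('wrist'); cv2.imwrite('pics/w25.png',im); headoff(im,'yellow',s,s['tool_pos'][2]-.0456)
im=grab_frame('side'); cv2.imwrite('pics/s25.png',cv2.resize(im[200:440,180:400],None,fx=2.5,fy=2.5))
E
```

```text
t 32.7 p [ 0.4896 -0.232   0.2221] q [-0.705  0.709  0.017 -0.012] F [ 0.6  0.3 -0.1] w 0.188
grasp [ 0.49   -0.2322  0.1681] open axis [0.999 0.042 0.007] finger [ 0.007 -0.005 -1.   ]
yellow bbox 295 293 52 74 r 27.4 uv 320.5 339.7 head [ 0.4893 -0.2284  0.1765] off mm [-0.3  3.6]
```

View pics/s25.png

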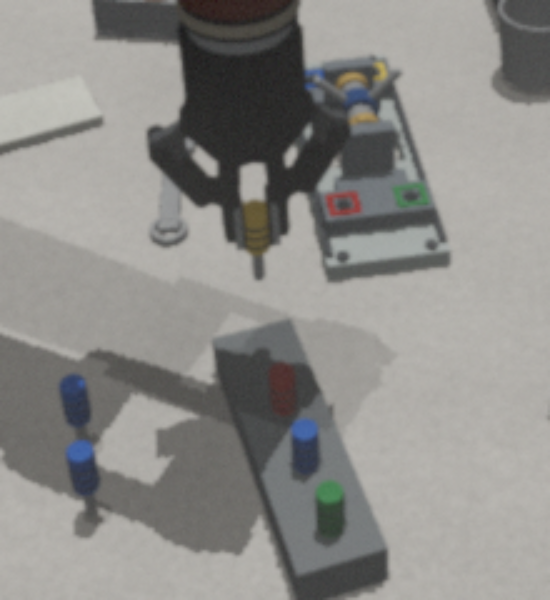

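View pics/w25.png

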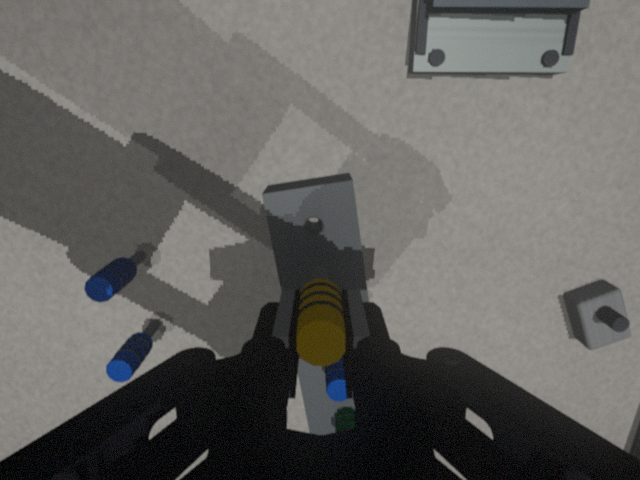

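```bash
python3 - <<'E'
from h import *
s=state(); C=cam('wrist',s); zt=s['tool_pos'][2]-.0456
for v in (365.5,366.5,367.5): print(v, (plane(C,(320.5,v),zt)[1]+.009-s['tool_pos'][1])*1000)
import cv2
im=cv2.imread('pics/w25.png'); cv2.imwrite('pics/w25c.png',cv2.resize(im[270:380,270:370],None,fx=5,fy=5,interpolation=cv2.INTER_NEAREST))
im=cv2.imread('pics/w23.png'); cv2.imwrite('pics/w23c.png',cv2.resize(im[230:310,290:350],None,fx=6,fy=6,interpolation=cv2.INTER_NEAREST))
E
```

```text
365.5 3.0390610578430732
366.5 2.65311615452854
367.5 2.2665225257947896
```

View pics/w25c.png

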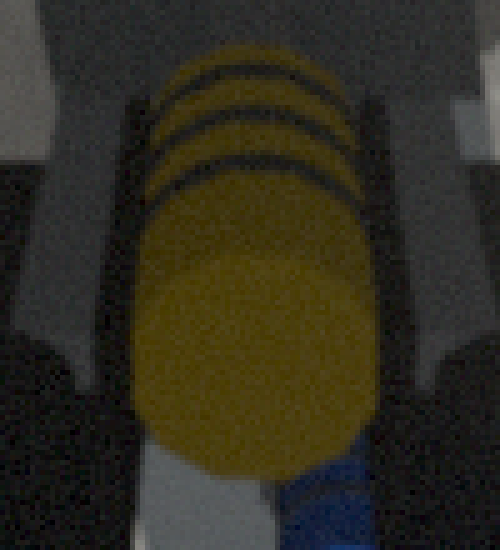

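View pics/w23c.png

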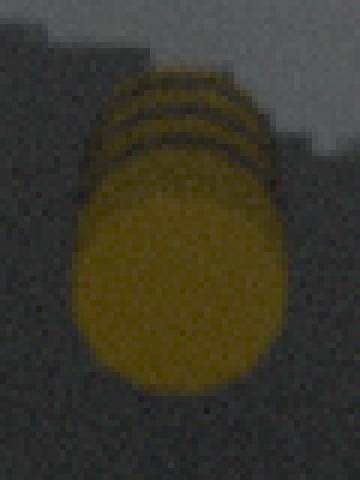

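carry_out([
  [[0,0,0,0.35,0.9,0.4,8],[0,0,0,0.35,0.9,0.4,8],[0,0,0,0.35,0.9,0.2,8],[0,0,0,0.35,0.9,0,8],[0,0,0,0.35,0.9,0,8]],
])

```text
time: 33.3
tool_pos: [0.5574, -0.0492, 0.2554]
tool_rot: [0.707, -0.707, -0.014, 0.016]
contact_force: [0.9, -0.5, -1.1]
gripper_width: 0.186
```

carry_out([
  [[0,0,0,0.35,0.9,0,8],[0,0,0,0.35,0.9,0,8],[0,0,0,0.35,0.9,0,8],[0,0,0,0.35,0.9,0,8],[0,0,0,0,0,0,8]],
])

```text
time: 33.8
tool_pos: [0.6135, 0.0968, 0.2546]
tool_rot: [0.707, -0.706, -0.015, 0.018]
contact_force: [-0.0, -0.9, -0.1]
gripper_width: 0.19
```

carry_out([
  [[0,0,0,0,0,0,8],[0,0,0,0,0,0,8]],
])

```text
time: 34.0
tool_pos: [0.613, 0.0924, 0.2558]
tool_rot: [-0.707, 0.707, 0.014, -0.016]
contact_force: [-0.7, -0.1, 0.1]
gripper_width: 0.193
```

```bash
python3 - <<'E'
from h import *
s=rep(); im=grab_frame('wrist'); cv2.imwrite('pics/w26.png',im); C=cam('wrist',s)
print(blobs(im,'blue',amin=60)[0]); print([ (k[0],plane(C,k[0],.034)) for k in blobs(im,'blue',amin=60)[0]])
E
```

```text
t 34.0 p [0.613  0.0924 0.2558] q [-0.707  0.707  0.014 -0.016] F [-0.7 -0.1  0.1] w 0.193
grasp [0.6129 0.0923 0.2018] open axis [ 0.999  0.041 -0.003] finger [-0.003 -0.    -1.   ]
[((np.float64(249.9), np.float64(209.6)), (np.int32(232), np.int32(193), np.int32(37), np.int32(35), np.int32(774)))]
[((np.float64(249.9), np.float64(209.6)), array([0.55894854, 0.09644611, 0.034     ]))]
```

View pics/w26.png

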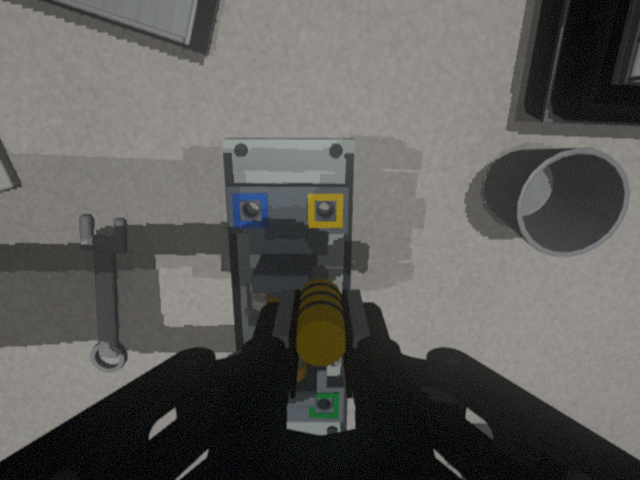

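carry_out([
  [[0,0,0,0.04,0.11,-0.8,8],[0,0,0,0,0,-0.8,8],[0,0,0,0,0,-0.6,8],[0,0,0,0,0,-0.25,8],[0,0,0,0,0,0,8]],
])

```text
time: 34.55
tool_pos: [0.6142, 0.0966, 0.1576]
tool_rot: [-0.707, 0.707, 0.013, -0.016]
contact_force: [0.5, 0.8, -0.2]
gripper_width: 0.189
```

carry_out([
  [[0,0,0,0,0,0,8],[0,0,0,0,0,0,8]],
])

```text
time: 34.75
tool_pos: [0.6165, 0.0973, 0.1617]
tool_rot: [0.707, -0.707, -0.016, 0.013]
contact_force: [0.0, -0.7, 0.7]
gripper_width: 0.189
```

```bash
python3 - <<'E'
from h import *
s=rep(); C=cam('wrist',s)
im=grab_frame('wrist'); cv2.imwrite('pics/w27.png',im)
a=grab_frame('scene'); cv2.imwrite('pics/c27.png',cv2.resize(a[210:330,290:400],None,fx=5,fy=5,interpolation=cv2.INTER_CUBIC))
b=grab_frame('side'); cv2.imwrite('pics/s27.png',cv2.resize(b[180:300,270:380],None,fx=5,fy=5,interpolation=cv2.INTER_CUBIC))
E
```

```text
t 34.75 p [0.6165 0.0973 0.1617] q [ 0.707 -0.707 -0.016  0.013] F [ 0.  -0.7  0.7] w 0.189
grasp [0.6167 0.0973 0.1077] open axis [0.999 0.042 0.004] finger [ 0.004  0.    -1.   ]
```

View pics/c27.png

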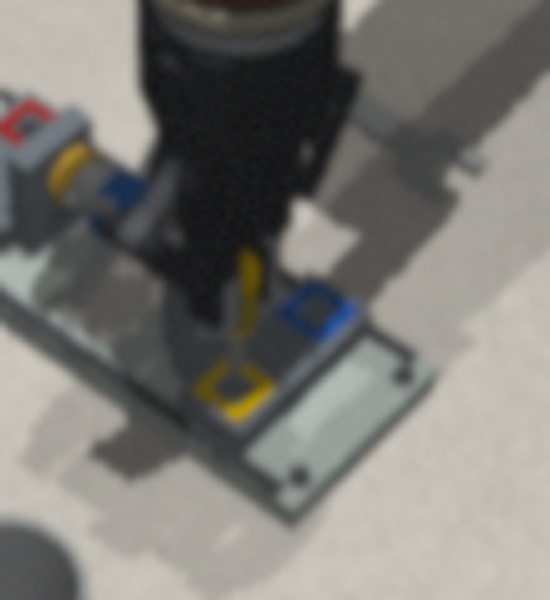

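View pics/w27.png

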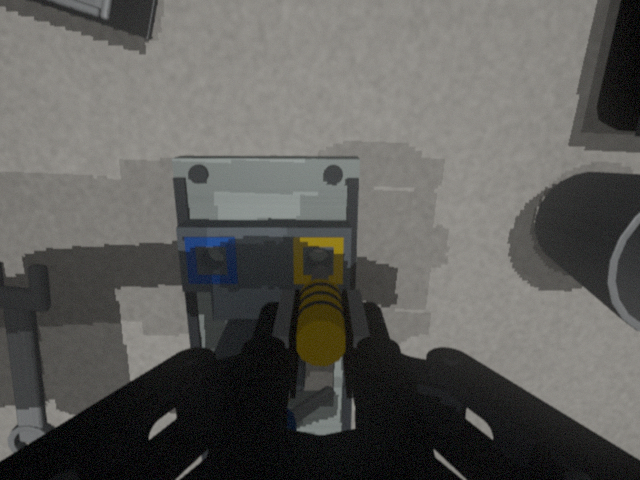

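carry_out([
  [[0,0,0,-0.05,-0.01,-0.15,8],[0,0,0,0,0,-0.15,8],[0,0,0,0,0,0,8]],
])

```text
time: 35.2
tool_pos: [0.6124, 0.0971, 0.1458]
tool_rot: [-0.707, 0.707, 0.014, -0.016]
contact_force: [0.1, -1.2, -0.8]
gripper_width: 0.189
```

carry_out([
  [[0,0,0,0,0,-0.15,8],[0,0,0,0,0,0,8]],
])

```text
time: 35.4
tool_pos: [0.6136, 0.097, 0.1406]
tool_rot: [-0.707, 0.707, 0.015, -0.014]
contact_force: [2.2, -1.1, -3.4]
gripper_width: 0.188
```

carry_out([
  [[0,0,0,0,0,-0.15,8],[0,0,0,0,0,0,8]],
])

```text
time: 35.6
tool_pos: [0.6137, 0.0969, 0.1351]
tool_rot: [-0.707, 0.707, 0.015, -0.014]
contact_force: [3.0, -0.6, -3.4]
gripper_width: 0.188
```

carry_out([
  [[0,0,0,0.03,0.01,-0.15,8],[0,0,0,0,0,-0.15,8],[0,0,0,0,0,0,8]],
])

```text
time: 35.9
tool_pos: [0.6142, 0.0974, 0.1223]
tool_rot: [-0.707, 0.707, 0.015, -0.015]
contact_force: [2.3, -1.7, -0.9]
gripper_width: 0.188
```

carry_out([
  [[0,0,0,0,0,-0.15,8],[0,0,0,0,0,0,8]],
])

```text
time: 36.1
tool_pos: [0.6143, 0.0975, 0.1166]
tool_rot: [-0.707, 0.707, 0.015, -0.015]
contact_force: [2.0, -0.4, -2.0]
gripper_width: 0.19
```

carry_out([
  [[0,0,0,0,0,-0.08,8],[0,0,0,0,0,0,8]],
])

```text
time: 36.3
tool_pos: [0.6146, 0.0976, 0.1156]
tool_rot: [0.707, -0.707, -0.015, 0.015]
contact_force: [-2.6, -0.0, 6.7]
gripper_width: 0.196
```

carry_out([
  [[0,0,0,0,0,-0.03,8],[0,0,0,0,0,0,36],[0,0,0,0,0,0,36],[0,0,0,0,0,0,36]],
])

```text
time: 36.7
tool_pos: [0.6142, 0.0976, 0.1127]
tool_rot: [0.707, -0.707, -0.015, 0.015]
contact_force: [0.2, -0.4, 0.6]
gripper_width: 0.42
```

carry_out([
  [[0,0,0,0,0,0.5,36],[0,0,0,0,0,0.8,36],[0,0,0,0,0,0.9,36],[0,0,0,0,0,0.6,36],[0,0,0,0,0,0,36]],
])

```text
time: 37.2
tool_pos: [0.6166, 0.0977, 0.2301]
tool_rot: [0.707, -0.707, -0.018, 0.012]
contact_force: [-0.5, -0.5, 0.2]
gripper_width: 0.421
```

```bash
python3 - <<'E'
from h import *
s=rep(); C=cam('wrist',s)
im=grab_frame('wrist'); cv2.imwrite('pics/w28.png',im)
a=grab_frame('scene'); cv2.imwrite('pics/c28.png',cv2.resize(a[210:330,270:400],None,fx=5,fy=5,interpolation=cv2.INTER_CUBIC))
E
```

```text
t 37.2 p [0.6166 0.0977 0.2301] q [ 0.707 -0.707 -0.018  0.012] F [-0.5 -0.5  0.2] w 0.421
grasp [0.6171 0.0977 0.1761] open axis [0.999 0.042 0.008] finger [ 0.008  0.    -1.   ]
```

View pics/c28.png

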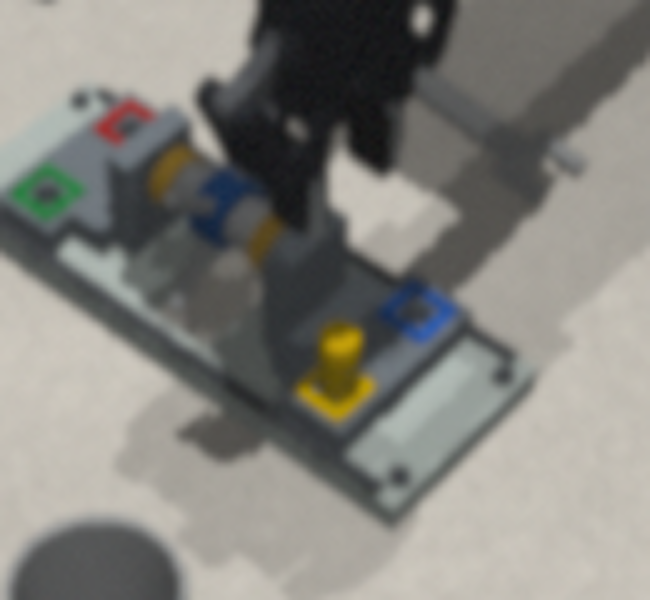

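View pics/w28.png

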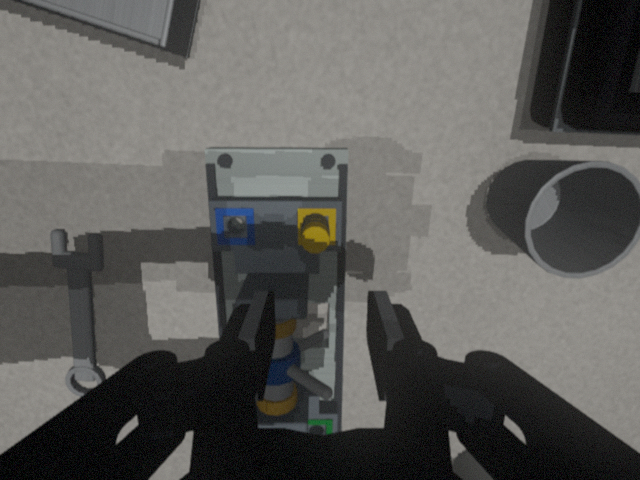

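carry_out([
  [[0,0,0,-0.29,-0.95,0.1,36],[0,0,0,-0.29,-0.95,0,36],[0,0,0,-0.29,-0.95,0,36],[0,0,0,-0.29,-0.95,0,36],[0,0,0,-0.29,-0.95,0,36]],
])

```text
time: 37.8
tool_pos: [0.5547, -0.0934, 0.2262]
tool_rot: [0.707, -0.706, -0.013, 0.016]
contact_force: [0.5, 0.1, 0.1]
gripper_width: 0.423
```

carry_out([
  [[0,0,0,-0.29,-0.95,0,36],[0,0,0,-0.29,-0.95,0,36],[0,0,0,-0.29,-0.95,-0.3,36],[0,0,0,-0.29,-0.95,-0.6,36],[0,0,0,-0.29,-0.9,-0.5,36]],
])

```text
time: 38.3
tool_pos: [0.4967, -0.2812, 0.1698]
tool_rot: [0.708, -0.706, -0.014, 0.016]
contact_force: [0.1, 0.6, 0.1]
gripper_width: 0.42
```

carry_out([
  [[0,0,0,0,0,0,36],[0,0,0,0,0,0,36]],
])

```text
time: 38.5
tool_pos: [0.4971, -0.2801, 0.1702]
tool_rot: [0.708, -0.706, -0.013, 0.016]
contact_force: [0.7, 1.0, 0.3]
gripper_width: 0.421
```

```bash
cat >> h.py <<'E'
def pinpos(name,c,zt=.07):
    s=rep(); im=grab_frame('wrist'); cv2.imwrite(f'pics/{name}.png',im); C=cam('wrist',s)
    bl,l=blobs(im,c,smin=90,vmin=30,amin=100); g=proj(C,[*s['tool_pos'][:2],zt])
    b=min(bl,key=lambda b:np.hypot(*(np.array(b[0])-g)))
    x,y,w,h=[int(q) for q in b[1][:4]]; u=x+(w-1)/2; e=plane(C,(u,y+h-.5),zt)
    print(c,'bbox',x,y,w,h,'head',round(e[0],4),round(e[1]+.009,4),'minus tcp',np.round((e+[0,.009,0]-s['tool_pos'])[:2]*1000,1))
E
python3 - <<'E'
from h import *
pinpos('w29','red')
E
```

```text
t 38.5 p [ 0.4971 -0.2801  0.1702] q [ 0.708 -0.706 -0.013  0.016] F [0.7 1.  0.3] w 0.421
grasp [ 0.4968 -0.2799  0.1162] open axis [ 0.999  0.04  -0.004] finger [-0.004  0.004 -1.   ]
red bbox 303 253 39 50 head 0.4972 -0.2804 minus tcp [ 0.2 -0.3]
```

View pics/w29.png

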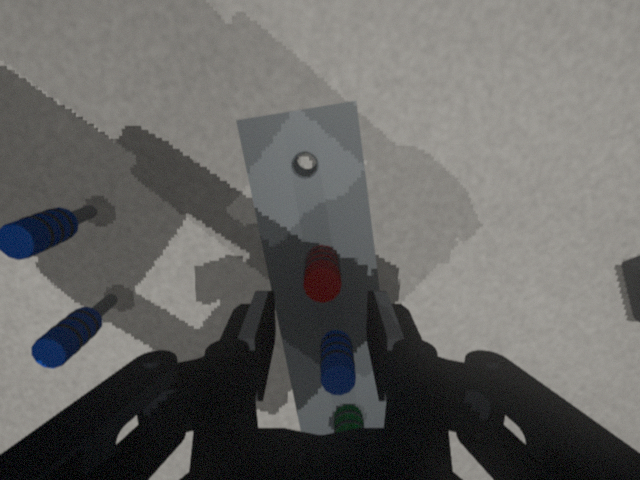

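carry_out([
  [[0,0,0,0.01,-0.02,-0.6,36],[0,0,0,0,0,-0.5,36],[0,0,0,0,0,-0.2,36],[0,0,0,0,0,0,36],[0,0,0,0,0,0,36]],
])

```text
time: 39.05
tool_pos: [0.4997, -0.2809, 0.122]
tool_rot: [-0.707, 0.707, 0.016, -0.015]
contact_force: [0.2, -1.1, 1.2]
gripper_width: 0.421
```

carry_out([
  [[0,0,0,0,0,-0.05,8],[0,0,0,0,0,0,8],[0,0,0,0,0,0,8],[0,0,0,0,0,0,8]],
])

```text
time: 39.45
tool_pos: [0.4993, -0.2817, 0.1205]
tool_rot: [-0.707, 0.707, 0.015, -0.015]
contact_force: [-2.8, 0.6, 6.2]
gripper_width: 0.185
```

```bash
python3 - <<'E'
from h import *
pinpos('w30','red')
E
```

```text
t 39.45 p [ 0.4993 -0.2817  0.1205] q [-0.707  0.707  0.015 -0.015] F [-2.8  0.6  6.2] w 0.185
grasp [ 0.4993 -0.2818  0.0665] open axis [0.999 0.042 0.001] finger [ 0.001 -0.001 -1.   ]
red bbox 297 300 48 62 head 0.4992 -0.2805 minus tcp [-0.1  1.2]
```

View pics/w30.png

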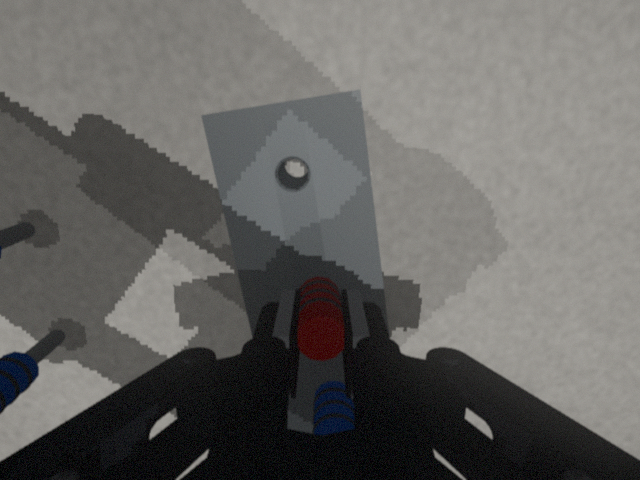

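carry_out([
  [[0,0,0,0,0,0.6,8],[0,0,0,0,0,0.8,8],[0,0,0,0.1,0.3,0.8,8],[0,0,0,0.3,0.9,0,8],[0,0,0,0.3,0.9,0,8]],
])

```text
time: 40.0
tool_pos: [0.528, -0.1973, 0.2093]
tool_rot: [-0.706, 0.708, 0.016, -0.013]
contact_force: [0.3, 0.5, -0.4]
gripper_width: 0.189
```

carry_out([
  [[0,0,0,0.3,0.9,0,8],[0,0,0,0.3,0.9,0,8],[0,0,0,0.3,0.9,0,8],[0,0,0,0.05,0.3,0,8],[0,0,0,0,0,0,8]],
])

```text
time: 40.5
tool_pos: [0.5651, -0.0759, 0.207]
tool_rot: [0.707, -0.707, -0.016, 0.016]
contact_force: [-0.2, -0.1, 0.2]
gripper_width: 0.188
```

carry_out([
  [[0,0,0,0,0,0,8],[0,0,0,0,0,0,8]],
])

```text
time: 40.7
tool_pos: [0.5647, -0.0785, 0.207]
tool_rot: [-0.707, 0.707, 0.014, -0.014]
contact_force: [0.1, 0.7, -0.2]
gripper_width: 0.187
```

carry_out([
  [[0,0,0,0.01,0.01,-0.5,8],[0,0,0,0,0,-0.5,8],[0,0,0,0,0,-0.2,8],[0,0,0,0,0,0,8],[0,0,0,0,0,0,8]],
])

```text
time: 41.2
tool_pos: [0.5656, -0.0775, 0.1597]
tool_rot: [-0.707, 0.707, 0.015, -0.014]
contact_force: [0.7, -0.8, 0.2]
gripper_width: 0.187
```

```bash
python3 - <<'E'
from h import *
s=rep()
a=grab_frame('scene'); cv2.imwrite('pics/c31.png',cv2.resize(a[180:300,240:370],None,fx=5,fy=5,interpolation=cv2.INTER_CUBIC))
a=grab_frame('side'); cv2.imwrite('pics/s31.png',cv2.resize(a[200:320,270:370],None,fx=5,fy=5,interpolation=cv2.INTER_CUBIC))
E
```

```text
t 41.2 p [ 0.5656 -0.0775  0.1597] q [-0.707  0.707  0.015 -0.014] F [ 0.7 -0.8  0.2] w 0.187
grasp [ 0.5656 -0.0775  0.1057] open axis [0.999 0.041 0.001] finger [ 0.001 -0.    -1.   ]
```

View pics/s31.png

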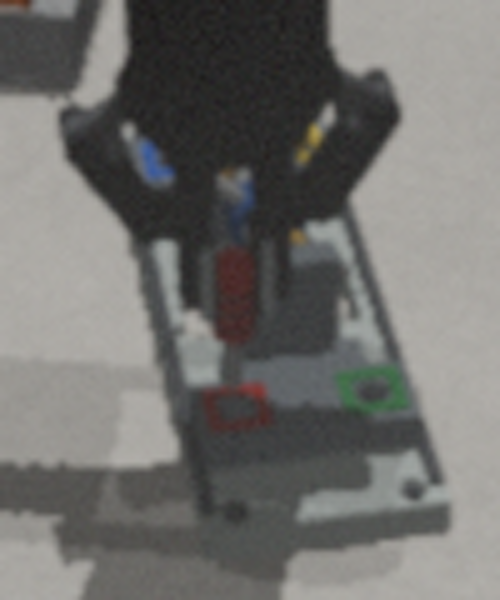

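carry_out([
  [[0,0,0,0,0,-0.15,8],[0,0,0,0,0,-0.15,8],[0,0,0,0,0,0,8]],
])

```text
time: 41.6
tool_pos: [0.5653, -0.077, 0.1461]
tool_rot: [-0.707, 0.707, 0.015, -0.015]
contact_force: [2.0, -0.5, -2.1]
gripper_width: 0.184
```

carry_out([
  [[0,0,0,0,0,-0.15,8],[0,0,0,0,0,0,8]],
])

```text
time: 41.8
tool_pos: [0.5655, -0.077, 0.1405]
tool_rot: [-0.707, 0.707, 0.015, -0.015]
contact_force: [2.7, -0.7, -1.9]
gripper_width: 0.185
```

carry_out([
  [[0,0,0,0.01,-0.01,-0.15,8],[0,0,0,0,0,-0.15,8],[0,0,0,0,0,0,8]],
])

```text
time: 42.1
tool_pos: [0.5655, -0.0773, 0.128]
tool_rot: [-0.707, 0.707, 0.015, -0.015]
contact_force: [1.9, -1.7, -1.8]
gripper_width: 0.187
```

carry_out([
  [[0,0,0,0,0,-0.15,8],[0,0,0,0,0,0,8]],
])

```text
time: 42.3
tool_pos: [0.5655, -0.0772, 0.1222]
tool_rot: [0.707, -0.707, -0.015, 0.015]
contact_force: [1.6, -1.7, -1.7]
gripper_width: 0.186
```

carry_out([
  [[0,0,0,0,0,-0.08,8],[0,0,0,0,0,0,8]],
])

```text
time: 42.5
tool_pos: [0.5658, -0.0772, 0.1205]
tool_rot: [0.707, -0.707, -0.015, 0.015]
contact_force: [-1.6, -0.2, 3.2]
gripper_width: 0.189
```

Seated contact at the expected height. Nudge, release, and go for blue.

carry_out([
  [[0,0,0,0,0,-0.04,8],[0,0,0,0,0,0,36],[0,0,0,0,0,0,36],[0,0,0,0,0,0,36]],
])

```text
time: 42.9
tool_pos: [0.5653, -0.0771, 0.1177]
tool_rot: [0.707, -0.707, -0.014, 0.015]
contact_force: [-1.0, -0.2, -0.3]
gripper_width: 0.423
```

carry_out([
  [[0,0,0,0,0,0.6,36],[0,0,0,0,0,0.9,36],[0,0,0,0,0,0.6,36],[0,0,0,-0.2,-0.9,0,36],[0,0,0,-0.2,-0.9,0,36]],
])

```text
time: 43.4
tool_pos: [0.5501, -0.1495, 0.2035]
tool_rot: [-0.707, 0.707, 0.016, -0.015]
contact_force: [-0.3, -0.1, -1.0]
gripper_width: 0.424
```

```bash
python3 - <<'E'
from h import *
s=rep()
a=grab_frame('scene'); cv2.imwrite('pics/c32.png',cv2.resize(a[180:320,220:390],None,fx=4,fy=4,interpolation=cv2.INTER_CUBIC))
E
```

```text
t 43.4 p [ 0.5501 -0.1495  0.2035] q [-0.707  0.707  0.016 -0.015] F [-0.3 -0.1 -1. ] w 0.424
grasp [ 0.5502 -0.1496  0.1495] open axis [0.999 0.044 0.002] finger [ 0.002 -0.001 -1.   ]
```

View pics/c32.png

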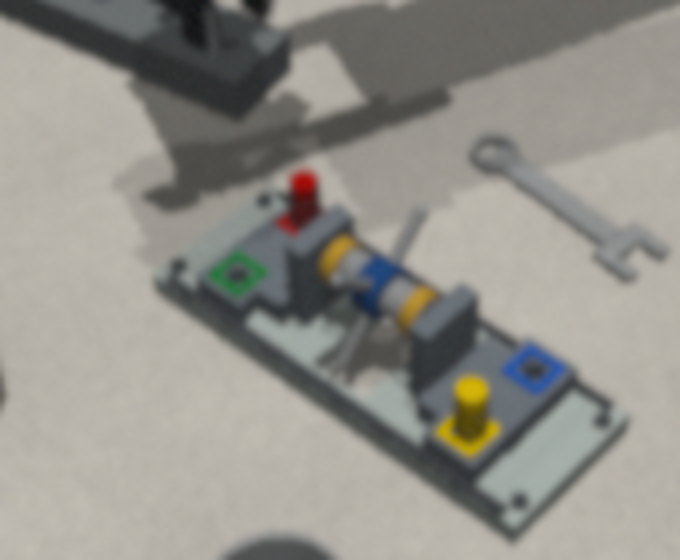

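carry_out([
  [[0,0,0,-0.2,-0.9,0,36],[0,0,0,-0.2,-0.9,0,36],[0,0,0,-0.2,-0.9,0,36],[0,0,0,-0.2,-0.9,-0.4,36],[0,0,0,-0.2,-0.8,-0.4,36]],
])

```text
time: 43.95
tool_pos: [0.5094, -0.3269, 0.1702]
tool_rot: [-0.707, 0.707, 0.015, -0.014]
contact_force: [0.3, -0.6, -0.3]
gripper_width: 0.419
```

carry_out([
  [[0,0,0,0,0,0,36],[0,0,0,0,0,0,36]],
])

```text
time: 44.15
tool_pos: [0.5092, -0.3252, 0.1692]
tool_rot: [0.708, -0.706, -0.014, 0.015]
contact_force: [0.3, -0.4, 0.3]
gripper_width: 0.424
```

```bash
python3 - <<'E'
from h import *
pinpos('w33','blue')
E
```

```text
t 44.15 p [ 0.5092 -0.3252  0.1692] q [ 0.708 -0.706 -0.014  0.015] F [ 0.3 -0.4  0.3] w 0.424
grasp [ 0.5091 -0.3251  0.1152] open axis [ 0.999  0.04  -0.001] finger [-0.001  0.002 -1.   ]
blue bbox 298 255 38 60 head 0.5073 -0.3315 minus tcp [-1.9 -6.3]
```

View pics/w33.png

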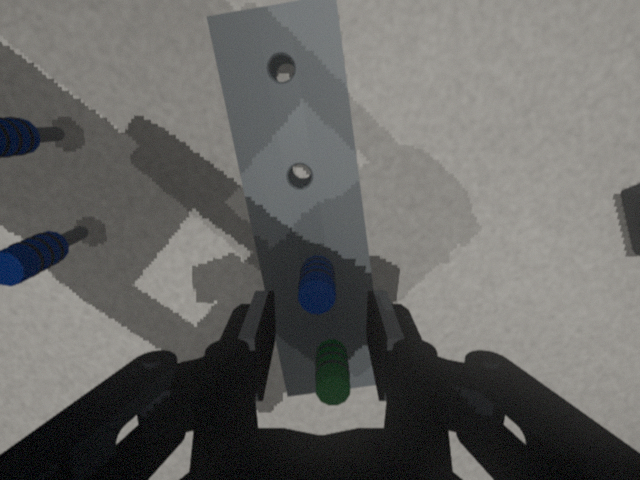

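carry_out([
  [[0,0,0,-0.04,-0.16,-0.5,36],[0,0,0,0,0,-0.5,36],[0,0,0,0,0,-0.3,36],[0,0,0,0,0,0,36],[0,0,0,0,0,0,36]],
])

```text
time: 44.7
tool_pos: [0.5087, -0.3311, 0.1189]
tool_rot: [-0.707, 0.707, 0.015, -0.015]
contact_force: [0.9, 0.6, -0.3]
gripper_width: 0.421
```

carry_out([
  [[0,0,0,0,0,0,8],[0,0,0,0,0,0,8],[0,0,0,0,0,0,8],[0,0,0,0,0,0,8]],
])

```text
time: 45.1
tool_pos: [0.5087, -0.3321, 0.1199]
tool_rot: [-0.707, 0.707, 0.015, -0.014]
contact_force: [-2.0, 1.5, 6.4]
gripper_width: 0.185
```

```bash
python3 - <<'E'
from h import *
pinpos('w34','blue')
E
```

```text
t 45.1 p [ 0.5087 -0.3321  0.1199] q [-0.707  0.707  0.015 -0.014] F [-2.   1.5  6.4] w 0.185
grasp [ 0.5087 -0.3321  0.0659] open axis [0.999 0.042 0.001] finger [ 0.001 -0.001 -1.   ]
blue bbox 297 279 49 85 head 0.5088 -0.3313 minus tcp [0.1 0.8]
```

View pics/w34.png

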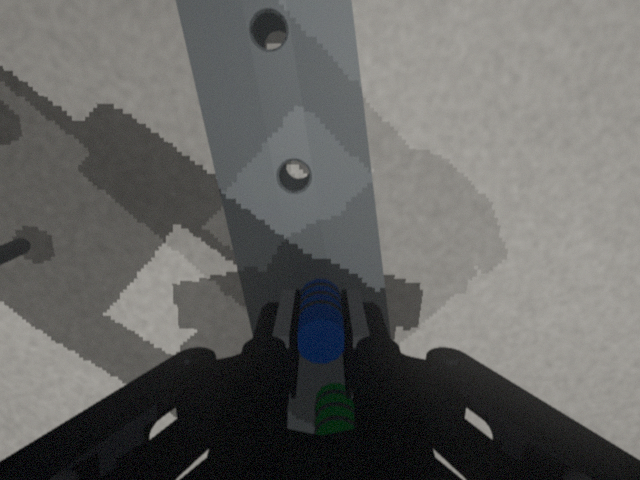

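carry_out([
  [[0,0,0,0,0,0.6,8],[0,0,0,0,0,0.9,8],[0,0,0,0,0,0.9,8],[0,0,0,0.1,0.9,0.9,8],[0,0,0,0.12,0.95,0.2,8]],
])

```text
time: 45.65
tool_pos: [0.5186, -0.2597, 0.2636]
tool_rot: [-0.705, 0.709, 0.017, -0.011]
contact_force: [0.4, 0.5, 0.3]
gripper_width: 0.187
```

carry_out([
  [[0,0,0,0.12,0.95,0,8],[0,0,0,0.12,0.95,0,8],[0,0,0,0.12,0.95,0,8],[0,0,0,0.12,0.95,0,8],[0,0,0,0.12,0.95,0,8]],
])

```text
time: 46.15
tool_pos: [0.5409, -0.0669, 0.2577]
tool_rot: [-0.707, 0.707, 0.015, -0.014]
contact_force: [0.3, 0.4, -0.7]
gripper_width: 0.184
```

carry_out([
  [[0,0,0,0.12,0.95,0,8],[0,0,0,0.12,0.95,0,8],[0,0,0,0.12,0.95,0,8],[0,0,0,0.1,0.35,0,8],[0,0,0,0,0,0,8]],
])

```text
time: 46.65
tool_pos: [0.5595, 0.061, 0.2576]
tool_rot: [-0.707, 0.707, 0.016, -0.016]
contact_force: [0.4, -0.5, -1.2]
gripper_width: 0.186
```

carry_out([
  [[0,0,0,0,0,0,8],[0,0,0,0,0,0,8]],
])

```text
time: 46.85
tool_pos: [0.5593, 0.0583, 0.2575]
tool_rot: [-0.707, 0.707, 0.014, -0.014]
contact_force: [0.3, -0.2, -0.1]
gripper_width: 0.185
```

carry_out([
  [[0,0,0,-0.01,0.94,0,8],[0,0,0,0,0,-0.8,8],[0,0,0,0,0,-0.9,8],[0,0,0,0,0,-0.5,8],[0,0,0,0,0,-0.2,8]],
])

```text
time: 47.35
tool_pos: [0.5573, 0.0959, 0.1585]
tool_rot: [-0.707, 0.707, 0.012, -0.016]
contact_force: [-0.4, -0.4, 0.2]
gripper_width: 0.187
```

carry_out([
  [[0,0,0,0,0,0,8],[0,0,0,0,0,0,8]],
])

```text
time: 47.55
tool_pos: [0.5598, 0.0966, 0.163]
tool_rot: [-0.707, 0.707, 0.015, -0.014]
contact_force: [0.3, 0.3, -0.2]
gripper_width: 0.184
```

```bash
python3 - <<'E'
from h import *
s=rep()
a=grab_frame('scene'); cv2.imwrite('pics/c35.png',cv2.resize(a[200:320,290:410],None,fx=5,fy=5,interpolation=cv2.INTER_CUBIC))
E
```

```text
t 47.55 p [0.5598 0.0966 0.163 ] q [-0.707  0.707  0.015 -0.014] F [ 0.3  0.3 -0.2] w 0.184
grasp [0.5599 0.0966 0.109 ] open axis [0.999 0.041 0.002] finger [ 0.002  0.    -1.   ]
```

View pics/c35.png

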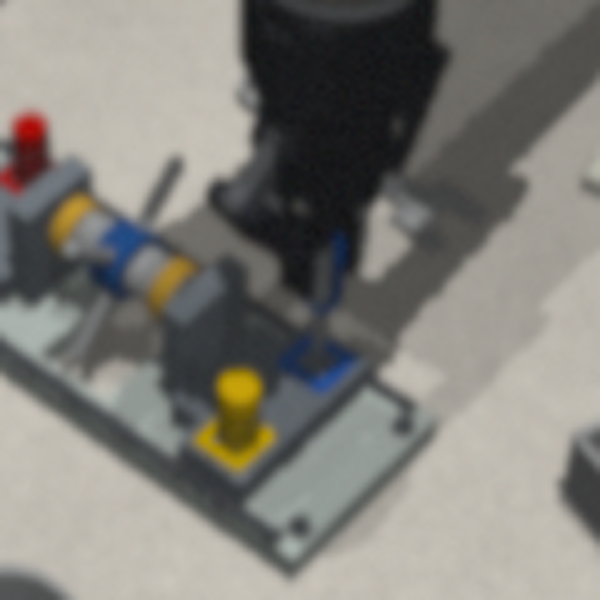

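carry_out([
  [[0,0,0,-0.02,0,-0.2,8],[0,0,0,0,0,-0.15,8],[0,0,0,0,0,-0.15,8],[0,0,0,0,0,0,8]],
])

```text
time: 48.0
tool_pos: [0.558, 0.097, 0.1406]
tool_rot: [-0.707, 0.707, 0.015, -0.015]
contact_force: [1.4, -1.1, -1.7]
gripper_width: 0.183
```

carry_out([
  [[0,0,0,0,0,-0.15,8],[0,0,0,0,0,0,8]],
])

```text
time: 48.2
tool_pos: [0.5581, 0.0971, 0.1349]
tool_rot: [-0.707, 0.707, 0.015, -0.015]
contact_force: [1.8, -0.9, -1.4]
gripper_width: 0.185
```

carry_out([
  [[0,0,0,0.01,0,-0.15,8],[0,0,0,0,0,-0.12,8],[0,0,0,0,0,0,8]],
])

```text
time: 48.5
tool_pos: [0.5582, 0.0971, 0.1238]
tool_rot: [-0.707, 0.707, 0.015, -0.015]
contact_force: [1.3, -1.2, -1.3]
gripper_width: 0.187
```

carry_out([
  [[0,0,0,0,0,-0.1,8],[0,0,0,0,0,0,8]],
])

```text
time: 48.7
tool_pos: [0.5582, 0.0972, 0.1202]
tool_rot: [-0.707, 0.707, 0.015, -0.015]
contact_force: [1.1, 0.4, -1.7]
gripper_width: 0.187
```

carry_out([
  [[0,0,0,0,0,-0.05,8],[0,0,0,0,0,0,8]],
])

```text
time: 48.9
tool_pos: [0.5585, 0.0972, 0.1199]
tool_rot: [-0.707, 0.707, 0.015, -0.015]
contact_force: [-3.5, -0.6, 5.8]
gripper_width: 0.189
```

carry_out([
  [[0,0,0,0,0,-0.02,8],[0,0,0,0,0,0,36],[0,0,0,0,0,0,36],[0,0,0,0,0,0,36]],
])

```text
time: 49.3
tool_pos: [0.5582, 0.0972, 0.1177]
tool_rot: [0.707, -0.707, -0.015, 0.015]
contact_force: [0.2, -0.4, -0.4]
gripper_width: 0.422
```

carry_out([
  [[0,0,0,0,0,0.6,36],[0,0,0,0,0,0.9,36],[0,0,0,0,0,0.9,36],[0,0,0,0,-0.5,0.6,36],[0,0,0,-0.1,-0.95,0,36]],
])

```text
time: 49.8
tool_pos: [0.5567, 0.0399, 0.2432]
tool_rot: [-0.707, 0.707, 0.019, -0.013]
contact_force: [1.2, -0.8, 0.1]
gripper_width: 0.424
```

```bash
python3 - <<'E'
from h import *
s=rep()
a=grab_frame('scene'); cv2.imwrite('pics/c36.png',cv2.resize(a[200:320,250:410],None,fx=4.5,fy=4.5,interpolation=cv2.INTER_CUBIC))
E
```

```text
t 49.8 p [0.5567 0.0399 0.2432] q [-0.707  0.707  0.019 -0.013] F [ 1.2 -0.8  0.1] w 0.424
grasp [0.5572 0.04   0.1892] open axis [0.999 0.046 0.009] finger [ 0.009  0.    -1.   ]
```

View pics/c36.png

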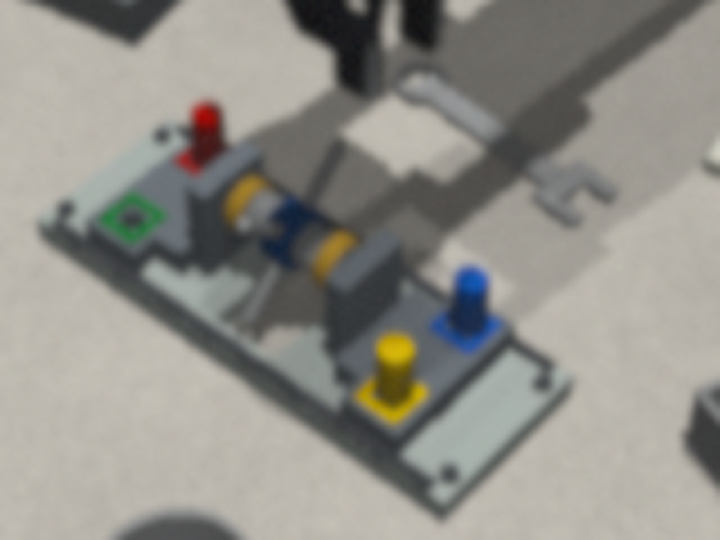

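carry_out([
  [[0,0,0,-0.1,-0.95,0,36],[0,0,0,-0.1,-0.95,0,36],[0,0,0,-0.1,-0.95,0,36],[0,0,0,-0.1,-0.95,0,36],[0,0,0,-0.1,-0.95,0,36]],
])

```text
time: 50.35
tool_pos: [0.5338, -0.1521, 0.2373]
tool_rot: [0.707, -0.707, -0.015, 0.015]
contact_force: [0.3, -0.6, -0.5]
gripper_width: 0.42
```

carry_out([
  [[0,0,0,-0.1,-0.95,0,36],[0,0,0,-0.1,-0.95,0,36],[0,0,0,-0.1,-0.95,-0.2,36],[0,0,0,-0.1,-0.95,-0.8,36],[0,0,0,0,0,-0.8,36]],
])

```text
time: 50.85
tool_pos: [0.5182, -0.3072, 0.1661]
tool_rot: [-0.706, 0.708, 0.014, -0.012]
contact_force: [0.0, 1.3, -0.6]
gripper_width: 0.421
```

carry_out([
  [[0,0,0,0,0,0,36],[0,0,0,0,0,0,36]],
])

```text
time: 51.05
tool_pos: [0.518, -0.3022, 0.1651]
tool_rot: [0.708, -0.706, -0.014, 0.016]
contact_force: [1.0, -0.2, 0.4]
gripper_width: 0.421
```

```bash
python3 - <<'E'
from h import *
pinpos('w36','green')
E
```

```text
t 51.05 p [ 0.518  -0.3022  0.1651] q [ 0.708 -0.706 -0.014  0.016] F [ 1.  -0.2  0.4] w 0.421
grasp [ 0.5179 -0.3021  0.1111] open axis [ 0.999  0.042 -0.002] finger [-0.002  0.002 -1.   ]
green bbox 301 378 28 10 head 0.5167 -0.3456 minus tcp [ -1.4 -43.5]
```

View pics/w36.png

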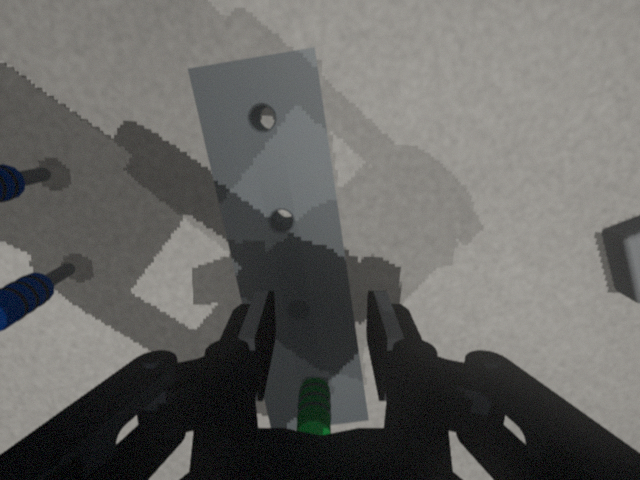

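Move 80 mm further in −y over green, staying above head height.

carry_out([
  [[0,0,0,0,-0.7,0.1,36],[0,0,0,0,-0.7,0,36],[0,0,0,0,-0.6,0,36],[0,0,0,0,0,0,36],[0,0,0,0,0,0,36]],
])

```text
time: 51.6
tool_pos: [0.5194, -0.3828, 0.1721]
tool_rot: [-0.706, 0.708, 0.016, -0.014]
contact_force: [-0.3, -0.3, -0.5]
gripper_width: 0.421
```

```bash
python3 - <<'E'
from h import *
pinpos('w37','green')
E
```

```text
t 51.6 p [ 0.5194 -0.3828  0.1721] q [-0.706  0.708  0.016 -0.014] F [-0.3 -0.3 -0.5] w 0.421
grasp [ 0.5195 -0.3829  0.1181] open axis [0.999 0.042 0.002] finger [ 0.002 -0.002 -1.   ]
green bbox 297 255 38 43 head 0.5171 -0.3823 minus tcp [-2.3  0.6]
```

View pics/w37.png

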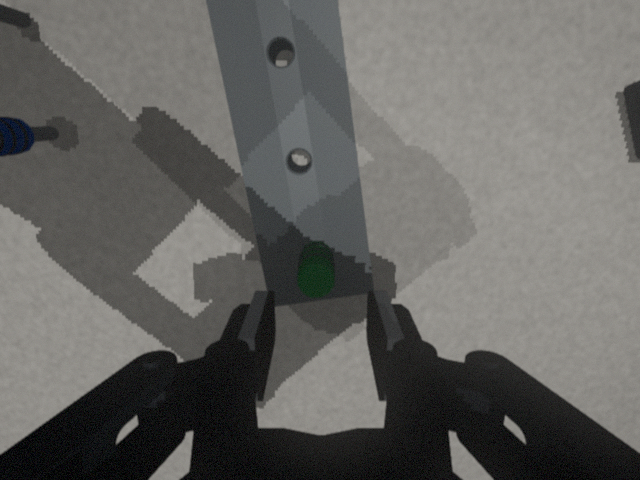

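carry_out([
  [[0,0,0,-0.04,0,-0.5,36],[0,0,0,0,0,-0.5,36],[0,0,0,0,0,-0.3,36],[0,0,0,0,0,0,36],[0,0,0,0,0,0,36]],
])

```text
time: 52.15
tool_pos: [0.5172, -0.3824, 0.1184]
tool_rot: [-0.707, 0.707, 0.015, -0.015]
contact_force: [0.6, -0.0, 0.3]
gripper_width: 0.422
```

carry_out([
  [[0,0,0,0,0,0,8],[0,0,0,0,0,0,8],[0,0,0,0,0,0,8],[0,0,0,0,0,0,8]],
])

```text
time: 52.55
tool_pos: [0.5176, -0.3834, 0.1196]
tool_rot: [-0.706, 0.708, 0.016, -0.014]
contact_force: [-0.9, 0.6, 4.8]
gripper_width: 0.185
```

```bash
python3 - <<'E'
from h import *
pinpos('w38','green')
E
```

```text
t 52.55 p [ 0.5176 -0.3834  0.1196] q [-0.706  0.708  0.016 -0.014] F [-0.9  0.6  4.8] w 0.185
grasp [ 0.5178 -0.3835  0.0656] open axis [0.999 0.042 0.002] finger [ 0.002 -0.002 -1.   ]
green bbox 297 303 48 60 head 0.5176 -0.3821 minus tcp [-0.1  1.4]
```

View pics/w38.png

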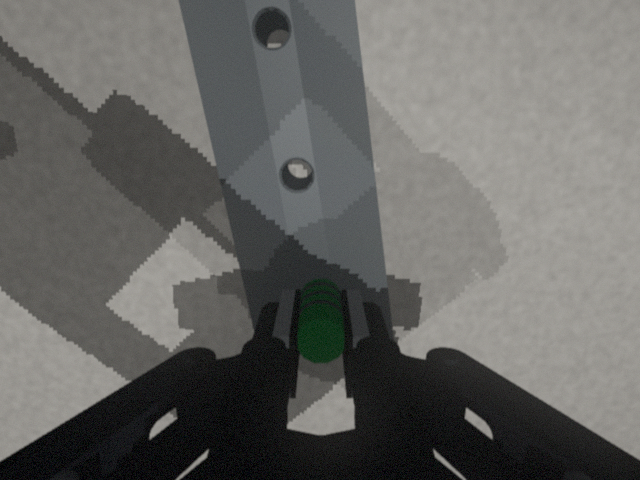

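carry_out([
  [[0,0,0,0,0,0.6,8],[0,0,0,0,0,0.9,8],[0,0,0,0.3,0.9,0.8,8],[0,0,0,0.3,0.9,0,8],[0,0,0,0.3,0.9,0,8]],
])

```text
time: 53.1
tool_pos: [0.5535, -0.2743, 0.2117]
tool_rot: [-0.706, 0.708, 0.015, -0.014]
contact_force: [0.8, 0.4, -0.8]
gripper_width: 0.187
```

carry_out([
  [[0,0,0,0.3,0.9,0,8],[0,0,0,0.3,0.9,0,8],[0,0,0,0.3,0.9,0,8],[0,0,0,0.3,0.9,0,8],[0,0,0,0.3,0.9,0,8]],
])

```text
time: 53.6
tool_pos: [0.6129, -0.0933, 0.2095]
tool_rot: [0.707, -0.707, -0.015, 0.015]
contact_force: [-0.1, 0.1, 0.6]
gripper_width: 0.184
```

carry_out([
  [[0,0,0,0,0,0,8],[0,0,0,0,0,0,8],[0,0,0,0,0,0,8]],
])

```text
time: 53.9
tool_pos: [0.6125, -0.0956, 0.2096]
tool_rot: [-0.707, 0.707, 0.014, -0.015]
contact_force: [-0.0, 0.3, -1.0]
gripper_width: 0.185
```

carry_out([
  [[0,0,0,0.22,0.49,0,8],[0,0,0,0,0,-0.6,8],[0,0,0,0,0,-0.4,8],[0,0,0,0,0,-0.2,8],[0,0,0,0,0,0,8]],
])

```text
time: 54.4
tool_pos: [0.6203, -0.0758, 0.1597]
tool_rot: [0.707, -0.707, -0.013, 0.016]
contact_force: [0.0, -0.6, -0.6]
gripper_width: 0.188
```

carry_out([
  [[0,0,0,0,0,0,8],[0,0,0,0,0,0,8]],
])

```text
time: 54.6
tool_pos: [0.6222, -0.0757, 0.1631]
tool_rot: [-0.707, 0.707, 0.015, -0.014]
contact_force: [0.4, -0.9, -0.2]
gripper_width: 0.19
```

```bash
python3 - <<'E'
from h import *
s=rep()
a=grab_frame('side'); cv2.imwrite('pics/s39.png',cv2.resize(a[200:320,270:370],None,fx=5,fy=5,interpolation=cv2.INTER_CUBIC))
E
```

```text
t 54.6 p [ 0.6222 -0.0757  0.1631] q [-0.707  0.707  0.015 -0.014] F [ 0.4 -0.9 -0.2] w 0.19
grasp [ 0.6223 -0.0757  0.1091] open axis [0.999 0.042 0.002] finger [ 0.002 -0.    -1.   ]
```

View pics/s39.png

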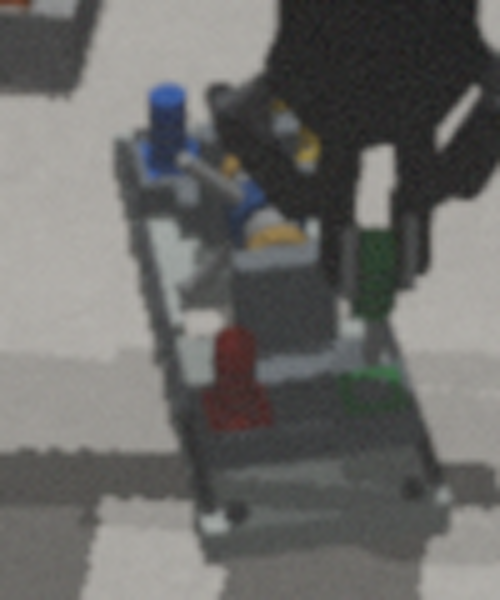

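carry_out([
  [[0,0,0,-0.02,0,-0.2,8],[0,0,0,0,0,-0.15,8],[0,0,0,0,0,-0.15,8],[0,0,0,0,0,0,8]],
])

```text
time: 55.05
tool_pos: [0.6204, -0.0751, 0.1405]
tool_rot: [0.707, -0.707, -0.014, 0.015]
contact_force: [0.9, -0.2, -1.2]
gripper_width: 0.191
```

carry_out([
  [[0,0,0,0,0,-0.15,8],[0,0,0,0,0,0,8]],
])

```text
time: 55.25
tool_pos: [0.6205, -0.0751, 0.135]
tool_rot: [0.707, -0.707, -0.014, 0.015]
contact_force: [0.5, 0.5, -0.3]
gripper_width: 0.186
```

carry_out([
  [[0,0,0,0,0,-0.15,8],[0,0,0,0,0,-0.12,8],[0,0,0,0,0,0,8]],
])

```text
time: 55.55
tool_pos: [0.6205, -0.0751, 0.1241]
tool_rot: [0.707, -0.707, -0.014, 0.015]
contact_force: [-0.1, -0.6, 0.0]
gripper_width: 0.186
```

carry_out([
  [[0,0,0,0,0,-0.12,8],[0,0,0,0,0,0,8]],
])

```text
time: 55.75
tool_pos: [0.6207, -0.0752, 0.1199]
tool_rot: [0.707, -0.707, -0.015, 0.015]
contact_force: [-0.2, -0.2, -1.1]
gripper_width: 0.19
```

carry_out([
  [[0,0,0,0,0,-0.05,8],[0,0,0,0,0,0,8]],
])

```text
time: 55.95
tool_pos: [0.621, -0.0752, 0.1196]
tool_rot: [0.707, -0.707, -0.015, 0.015]
contact_force: [-3.8, 1.2, 6.0]
gripper_width: 0.192
```

carry_out([
  [[0,0,0,0,0,-0.03,8],[0,0,0,0,0,0,36],[0,0,0,0,0,0,36],[0,0,0,0,0,0,36]],
])

```text
time: 56.35
tool_pos: [0.6207, -0.0752, 0.1168]
tool_rot: [0.707, -0.707, -0.015, 0.015]
contact_force: [0.7, -0.5, -0.3]
gripper_width: 0.422
```

carry_out([
  [[0,0,0,0,0,0.6,36],[0,0,0,0,0,0.9,36],[0,0,0,0,0,0.9,36],[0,0,0,-0.5,0,0.9,36],[0,0,0,-0.8,0.6,0.5,36]],
])

```text
time: 56.85
tool_pos: [0.5703, -0.0529, 0.273]
tool_rot: [-0.706, 0.708, 0.016, -0.012]
contact_force: [0.2, 0.6, 0.5]
gripper_width: 0.42
```

carry_out([
  [[0,0,0,-0.8,0.5,0.5,36],[0,0,0,-0.5,0.5,0,36],[0,0,0,0,0,0,36],[0,0,0,0,0,0,36]],
])

```text
time: 57.25
tool_pos: [0.5167, -0.0111, 0.2889]
tool_rot: [-0.707, 0.707, 0.015, -0.015]
contact_force: [-0.2, -0.0, -0.6]
gripper_width: 0.418
```

```bash
python3 - <<'E'
from h import *
s=rep(); C=cam('wrist',s)
im=grab_frame('wrist'); cv2.imwrite('pics/w40.png',im)
a=grab_frame('scene'); cv2.imwrite('pics/c40.png',cv2.resize(a[130:370,210:540],None,fx=2.4,fy=2.4,interpolation=cv2.INTER_CUBIC))
b=grab_frame('side'); cv2.imwrite('pics/s40.png',b)
S,D=cam('scene'),cam('side')
for c,h in dict(blue=(.5587,.0962),yellow=(.6147,.0984),red=(.5653,-.0776),green=(.6213,-.0755)).items():
    # expected projection of seated head-top centre vs blobs
    for n,im_,CC in (('scene',a,S),('side',b,D)):
        g=proj(CC,[*h,.070]); bl=blobs(im_,c,amin=15)[0]
        k=min(bl,key=lambda q:np.hypot(*(np.array(q[0])-g)))
        print(c,n,'pred top',np.round(g,1),'blob',k[0],[int(z) for z in k[1]])
E
```

```text
t 57.25 p [ 0.5167 -0.0111  0.2889] q [-0.707  0.707  0.015 -0.015] F [-0.2 -0.  -0.6] w 0.418
grasp [ 0.5167 -0.0111  0.2349] open axis [0.999 0.043 0.   ] finger [ 0. -0. -1.]
blue scene pred top [353.5 260.6] blob (np.float64(353.3), np.float64(269.5)) [346, 260, 15, 19, 158]
blue side pred top [302.9 218.4] blob (np.float64(302.8), np.float64(219.2)) [300, 217, 7, 5, 24]
yellow scene pred top [336.7 276. ] blob (np.float64(336.9), np.float64(284.3)) [329, 274, 16, 20, 188]
yellow side pred top [327.4 215.6] blob (np.float64(327.5), np.float64(217.2)) [325, 215, 6, 6, 32]
red scene pred top [294.9 223.6] blob (np.float64(294.8), np.float64(229.8)) [290, 223, 9, 15, 84]
red side pred top [315.8 267.5] blob (np.float64(316.7), np.float64(268.1)) [313, 265, 8, 8, 43]
green scene pred top [277.8 236.8] blob (np.float64(278.9), np.float64(245.1)) [273, 236, 13, 18, 123]Traceback (most recent call last):
  File "<stdin>", line 11, in <module>
ValueError: min() iterable argument is empty
```

View pics/c40.png

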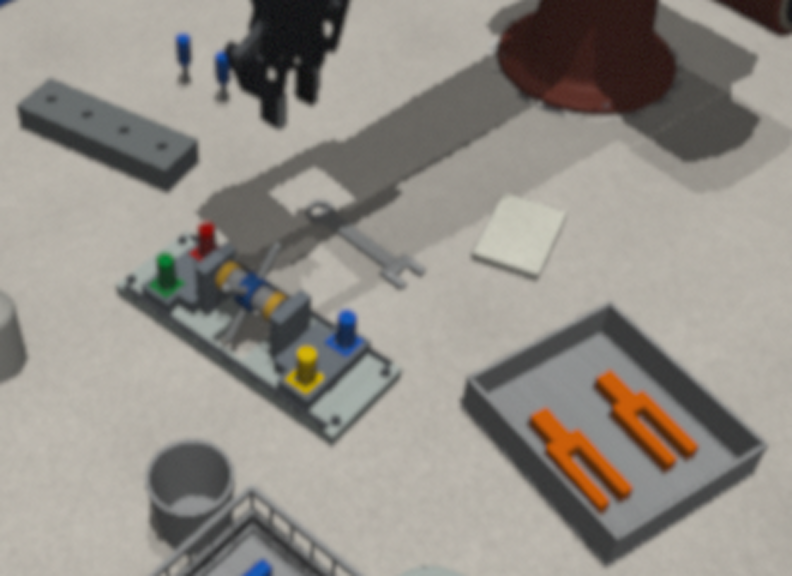

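View pics/s40.png

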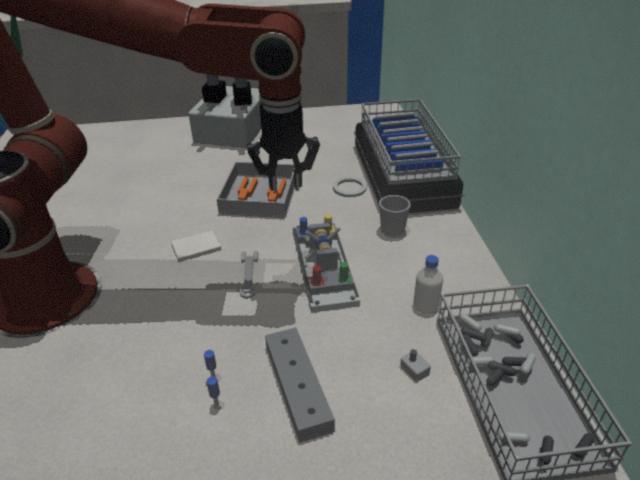

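View pics/w40.png

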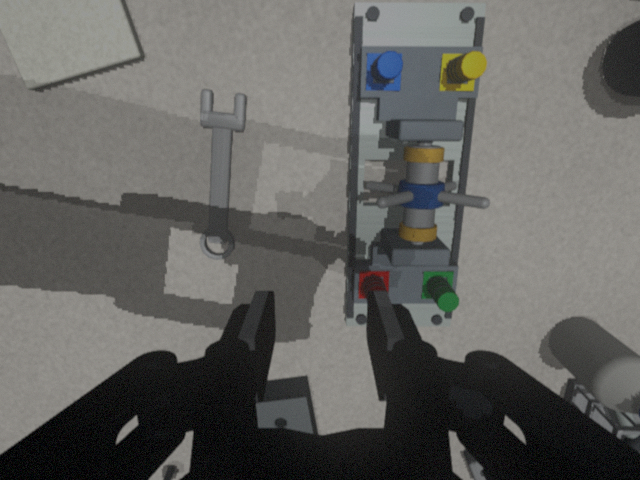

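```bash
python3 - <<'E'
from h import *
C=cam('wrist')
for uv in [(382,203),(486,203),(366,186),(453,187)]: print(barang(C,uv))
E
```

```text
(array([-0.0343,  0.0399,  0.0527]), -40.7)
(array([0.034 , 0.0386, 0.0515]), 41.4)
(array([-0.0377, -0.0253,  0.0454]), -123.8)
(array([ 0.0316, -0.0222,  0.0386]), 125.1)
```

```bash
python3 -c "
from plant import *
print(job_done()); print(state()['time'])"
```

```text
the job is handed in; nothing more can be done
None
the job is handed in; nothing more can be done
```

The job is done and handed in at about 57 s of the 210 s allowed.

- **Clips:** both orange clips were lifted out and lie flat in the steel tray.
- **Turnbuckle:** I turned the sleeve by its bars, tops away from the robot, until it hit the hard stop, at about 24 N on the finger. The opening lines of the two end blocks measured 174 mm apart, which matches home.
- **Pins:** all four were in the caddy. Yellow, red, blue and green each went into the opening of their own colour until the head met the flange. The blue pin was the one in the caddy, farthest from the base; the two look-alikes on the table were not touched.

Last checks:
- The final pictures show the caddy empty, all four pins upright on their borders, both clips in the tray, and the gripper clear. In the images checked, the heads are within about a pixel of where seated heads should appear.
- The upper bars measured -41° and +41°, even on both sides, against ±45° expected. I put the few degrees down to perspective; the pictures show no drift from home.
- The side-camera check on the green head found no usable colour blob, so green rests on the scene and wrist views plus the seating force and height.
- The caddy was knocked a few centimetres aside during the run, and I measured it again before picking pins.
- Two position estimates differed by 2–4 mm (the yellow pin in the caddy and in the grip). Every pin still went in without high force.

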